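# Mesh the finned detector head with its cold block and open the cooling water

## Task

Stand the blue detector head on the cold block so that its fins slide down between the copper fins until it is fully home, level and with the fin ends lined up; lower it in, do not drop or ram it, and let go. Only then open the cooling-water valve: crank the red handwheel counter-clockwise until you feel the stop, back it off by a quarter turn and let go. Leave the other things on the bench where they are.

Things in the scene. Friction and masses are not known exactly. Their poses are not given: they have to be found in the camera images.
- cooler: Loose detector head, sizes in mm. Blue housing 50 (x) x 32 (y) x 44 high: grip it across y. Under it an aluminium plate 70 x 60 x 8, and below that 4 aluminium fins, 4 thick, 70 long (along x), 30 deep, 14 apart along y, tips rounded. Plate top 38, housing top 82 above the origin = centre of the underside (fin tips). Stands on its fins. 0.2 to 0.45 kg. Same when turned half round about z
- cold_block: Cold block fixed to the bench, sizes in mm: steel flange 110 (x) x 100 (y), aluminium block, on it 5 upright copper fins 4 thick, 70 long (along x), 28 high, 14 apart along y, tips rounded: 4 slots 10 wide, open at ends and top. Slot floor 50, fin tips 78 above the origin (centre of the underside, z up). Low copper pipes at its +x side
- slot_floor (a point): Centre of the cold block's comb at slot floor height; axes as the cold block (x along the fins). With the detector head fully home its 4 fins fill the 4 slots, its origin lies on this point and its x axis along this x axis (either way round)
- valve: Brass gate valve fixed to the bench, flange 80 x 80 mm, vertical spindle, copper pipes along its y. Origin: centre of its underside, on the spindle's axis
- wheel_centre (a point): Centre of the red handwheel (three spokes, horizontal, on top of the valve) at the middle of its rim's thickness, 92 mm above the bench. Rim centreline radius 45 mm, rim 12 mm thick (top 98 mm above the bench)
- crank_grip (a point): On the axis of the black upright crank handle on the wheel's rim: diameter 16 mm, from the rim's top to 142 mm above the bench; this point is 120 mm above the bench, 45 mm from the spindle's axis. The handle spins freely on its pin: it can be pinched and led round in a circle without turning the gripper
- wheel (a joint): Handwheel angle in rad: grows counter-clockwise seen from above (opening). 0 is shut, hard stop fully open at 9.42 (one and a half turns); starts 0.6 to 2.9. At 0 the crank handle lies towards the valve's +x. Friction about 0.05 N m (some 1 N at the handle); it stays where it is left
- spare_sink: bystander: loose black finned plate, 60 x 64 mm, 30 mm high, only three thick fins 28 mm apart pointing up; does not fit the cold block. Origin: centre of its underside
- beaker: bystander: clear open plastic beaker, diameter 80 mm, 100 mm high. Origin: centre of its underside
- sample_bottle: bystander: white bottle with blue cap, diameter 64 mm, 140 mm high. Origin: centre of its underside
- amber_jar: bystander: amber glass jar, diameter 60 mm, 90 mm high. Origin: centre of its underside
- steel_bowl: bystander: steel bowl, diameter 170 mm, 70 mm high. Origin: centre of its underside
- spanner: bystander: steel spanner lying on the bench
- brush: bystander: brush lying on the bench
- driver: bystander: screwdriver lying on the bench

How it is judged:
By the outcome, as a careful person would: the job done as asked, in the order asked, and still so for the second after the job is handed in, with the robot touching nothing.
It also fails if it takes over 72 s, if anything falls off the work surface, if the arm or the gripper's body presses on something with over 40 N, if the wrist force passes 120 N, or if a joint passes its speed limit or range.

## Robot

A 6-joint arm with a two-finger parallel gripper is mounted at the origin on the work surface. World frame = base frame: x ahead of the robot, y to its left, z up, the work surface at z = 0. Lengths are in mm, angles in rad, forces in N, time in s.
With the tool pointing down it reaches from about 350 to 1000 mm from the base axis. Payload 7.1 kg.
Tool frame: the origin (TCP) lies midway between the tips of the shut fingers; the grasp point (between the pads) lies 19 mm behind it; z points along the fingers, y is the line along which they close (so a half turn about z gives the same grasp; the last joint's range is limited). The gripper opens to 85 mm and grips with 20 to 120 N. Pads are 22 mm wide; open, the fingers measure 114 mm over their backs; the gripper's body (76 mm by 85 mm) begins 54 mm behind the grasp point. The pads swing forward as they close: fully open they stand 13 mm farther back than shut.
Start: joints at [-1.133, 0.423, 1.63, -0, 1.089, -0.019], TCP at [275.688, -560.893, 231.319] pointing down, gripper open.
Joint ranges: [-3, 3], [-0.9, 2.11], [0.09, 2.58], [-1.31, 4.45], [0.11, 2.69], [-2.54, 2.54]. Speed limits (rad/s): [2.39, 2.39, 3.01, 3.14, 3.14, 3.14].

## Interface

Orientations are given as a unit quaternion [x, y, z, w].
In Python, from plant import manip, optics, workorder gives the robot as it stands.
- The arm moves only by the tool jog_arm, never from a script. Its argument "commands" is a list of rows, each an object of numbers: "ax", "ay", "az": the turn, a rotation vector about the tool's x, y, z in rad; "dx", "dy", "dz": the shift along the tool's x, y, z in m; "jaw": the opening, from 0 (shut) to 1 (fully open). In form: [{"ax": .., "ay": .., "az": .., "dx": .., "dy": .., "dz": .., "jaw": ..}, ...]. A call has 1 to 20 rows; each row is the pose to reach, as a shift and turn from the pose commanded when the call began, along the tool's axes at that moment; what a row does not reach only later rows make up. A row lasts 1/8 s, in which the tool goes at most 62.5 mm and 10.7 degrees, less where a joint would pass 70% of its speed; a pose out of reach is approached as far as the arm can. A call with a gripper value outside its range is refused whole. The fingers move at their own pace and stop on an object; "newtons" is the grip in N (left out, the last holds). Time passes only in rows, so rows that repeat a pose let the fingers close. It gives the time, the measured TCP pose, the force, the opening and the grip force at its end, in the units of the state.
- manip.get_state(): the state, without advancing time (a new reading comes with each control period).
- optics.capture(name): name is "side" or "top" or "wrist"; returns the picture (400x640x3 uint8, red, green, blue); there is no depth.
- optics.camera_params(name): a dict with "fx", "fy", "cx", "cy" (pixels), "rvec" (rotation vector, rad) and "tvec" (3), from world to camera coordinates, as OpenCV has them. Camera axes: x right, y down, z forward; pixel columns grow to the right and rows downward; lengths in mm; the calibration is good to about 2 mm. A picture is of the moment at which its call begins: read the wrist's pose just before it. camera_params takes no time and is no camera call; for the wrist camera it gives the pose at the moment of the call.
- workorder.finish_job(): hands the job in; it is judged then, once.
The state is a dict: "t": time; "qpos": joint angles; "joint_vel": joint speeds; "effort": joint torques, N m; "tool_pos": TCP position; "orientation": TCP orientation; "force": force on the tool from outside, world axes, zero at the start; "moment": the same for the moment, N m; "width": finger opening in mm; "finger_force": force on a finger pad.
Only numpy, scipy, OpenCV 4.12 (cv2) and the standard library are available. Lean on these libraries where they do the work, as an engineer would, in place of code of your own. Each camera call takes 0.05 s, during which the arm holds its last target. There are 200 camera calls.

## Working session

There is one attempt and no reset: what is moved stays moved. The work goes in short steps, Python scripts to look and compute and a tool call to move; the robot and the scene stay as the last step left them, time stands still between calls to the robot, and variables do not carry over. Pictures are saved under pics/ and viewed, at most 10 in all, crops included, and the job is handed in when it is done.

Besides the shell and the picture viewer there is one more tool, called after "Call:" as name([rows], argument=value, ...), one row to a line, values as JSON. jog_arm: Moves the arm, as the interface text tells. Its arguments: {"type":"object","properties":{"commands":{"type":"array"},"newtons":{"type":"number"}},"required":["commands"]}

```bash
mkdir -p pics
cat > h.py <<'E'
import numpy as np, cv2
from plant import manip, optics, workorder
from scipy.spatial.transform import Rotation as R
def cap(n,f=None):
    p=optics.camera_params(n); im=np.asarray(optics.capture(n))
    if f: cv2.imwrite('pics/'+f,im[:,:,::-1])
    return im,p
def RT(p): return cv2.Rodrigues(np.array(p['rvec'],float))[0],np.array(p['tvec'],float).ravel()
def ray(p,u,v,z):
    r,t=RT(p); d=r.T@np.array([(u-p['cx'])/p['fx'],(v-p['cy'])/p['fy'],1]); c=-r.T@t
    return c+d*(z-c[2])/d[2]
def proj(p,X):
    r,t=RT(p); c=r@np.array(X,float)+t; return np.array([p['fx']*c[0]/c[2]+p['cx'],p['fy']*c[1]/c[2]+p['cy']])
def mask(im,lo,hi):
    return cv2.inRange(cv2.cvtColor(im,cv2.COLOR_RGB2HSV),np.array(lo),np.array(hi))
E
python3 - <<'E'
from h import *
a,p=cap('top','top.png');b,q=cap('side','side.png')
for n,k in(('top',p),('side',q)):
    r,t=RT(k);print(n,-r.T@t,r[2],k['fx'])
s=manip.get_state();print(s)
E
```

```text
top [ 378.42019715   26.55385825 1149.12833119] [ 0.13875356 -0.01420827 -0.99022501] 361.47070994450434
side [ 289.9410593  1150.93819965  928.83397804] [ 0.17918969 -0.78938135 -0.58716959] 465.31855201003077
{'t': 0.1, 'qpos': array([-1.13301685e+00,  4.23785769e-01,  1.63061729e+00, -2.35847656e-06,
        1.08863108e+00, -1.89719935e-02]), 'joint_vel': array([ 0.00015216, -0.00116045, -0.00154495,  0.00050778, -0.00181746,
        0.00021   ]), 'effort': array([ 1.09352009e-04, -5.58424294e+01, -2.82445961e+01, -7.53855943e-05,
        3.02218556e-03, -3.97695896e-05]), 'tool_pos': array([ 275.46969331, -560.45233456,  230.60864696]), 'orientation': array([ 9.74035029e-01,  2.26396206e-01, -1.50847491e-04, -7.04782345e-04]), 'force': array([-0.21884537, -0.0992931 , -0.1350474 ]), 'moment': array([-0.00188632, -0.04134345,  0.03209981]), 'finger_force': 0.0, 'width': 85.71197810906705}
```

View pics/top.png

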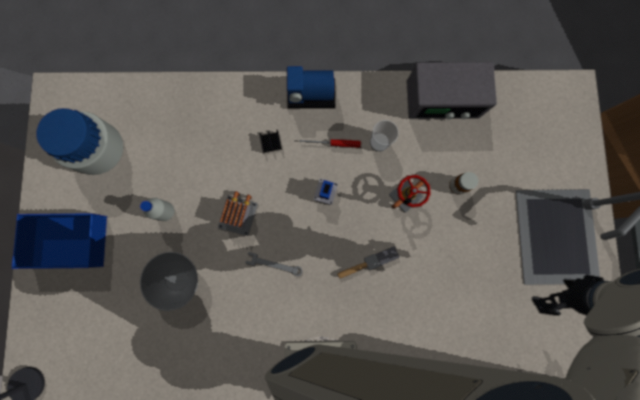

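View pics/side.png

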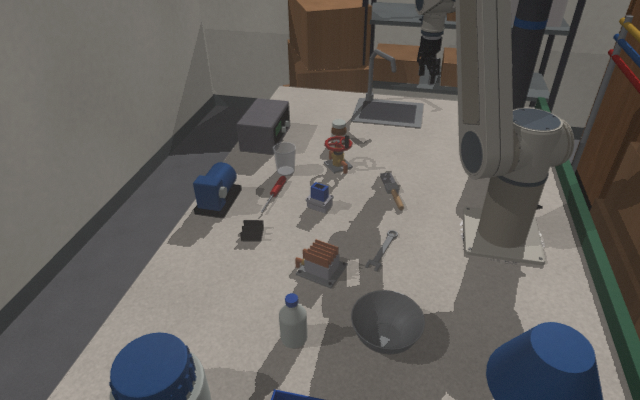

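The top view shows the head at (327,189), the cold block at (236,210), the red wheel at (413,190), the black sink at (270,142), the bottle at (153,208) and the jar at (465,183). The side view agrees: head (319,192), block (320,260), wheel (338,145).

Run:
```python
from h import *
a,p=cap('top');b,q=cap('side')
def blobs(m,box):
    x0,y0,x1,y1=box; k=np.zeros_like(m);k[y0:y1,x0:x1]=m[y0:y1,x0:x1]
    ys,xs=np.nonzero(k);pts=np.stack([xs,ys],1).astype(np.float32);return pts
H=blobs(mask(a,(105,120,60),(130,255,255)),(300,165,350,215));print('house top',len(H),cv2.minAreaRect(H),H.mean(0))
for c in cv2.boxPoints(cv2.minAreaRect(H)): print(ray(p,*c,82).round(1))
W=blobs(mask(a,(0,150,60),(6,255,255)),(385,165,440,215))
e=cv2.fitEllipse(cv2.convexHull(W));print('wheel',e,ray(p,*e[0],92))
C=blobs(mask(a,(3,100,60),(18,255,255)),(210,180,260,240));r=cv2.minAreaRect(C);print('comb',r)
for c in cv2.boxPoints(r): print(ray(p,*c,78).round(1))
x=np.hstack([cv2.resize(a[y0:y0+60,x0:x0+66],(396,300)[:2],interpolation=cv2.INTER_CUBIC) for x0,y0 in((205,180),(295,160))])
y=np.hstack([cv2.resize(v,(396,300),interpolation=cv2.INTER_CUBIC) for v in(a[160:220,380:446],b[225:285,290:356])])
cv2.imwrite('pics/c.png',np.vstack([x,y])[:,:,::-1])
```

```text
house top 121 ((325.6499938964844, 189.0500030517578), (10.11928653717041, 16.127614974975586), 18.434947967529297) [325.66943 189.3471 ]
[5.471e+02 2.000e-01 8.200e+01]
[593.5 -15.8  82. ]
[583.4 -44.5  82. ]
[537.1 -28.4  82. ]
wheel ((413.4435119628906, 190.53204345703125), (31.314411163330078, 32.110626220703125), 85.61849212646484) [ 556.40755124 -282.99314948   92.        ]
comb ((234.95001220703125, 208.1500244140625), (22.135942459106445, 33.83636474609375), 18.434947967529297)
[473.9 294.8  78. ]
[570.1 265.2  78. ]
[548.2 202.1  78. ]
[452.5 232.5  78. ]
```

View pics/c.png

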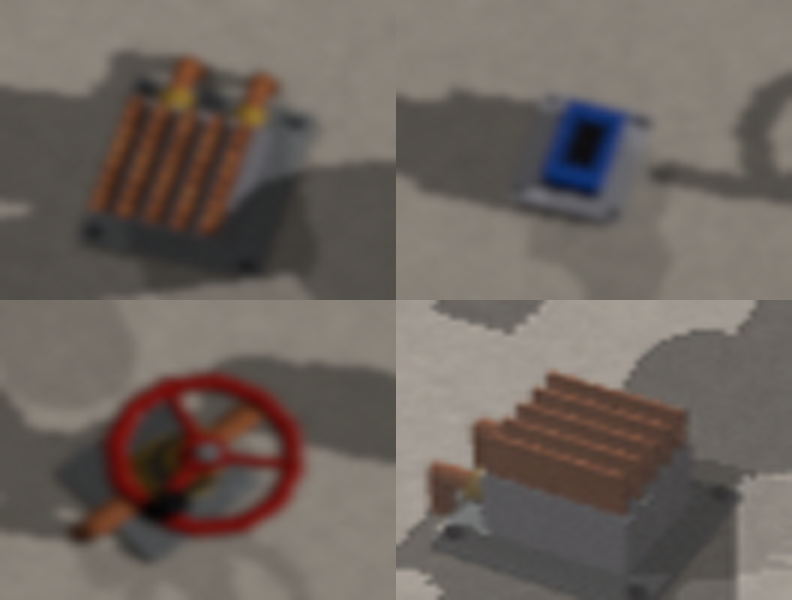

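The crop shows fins and housing both yawed about -18°, pipes at the comb's far (+x) end, and the crank handle at about top (408,201). I'll move over the head with the tool's x axis at heading ~162°.

Call:
jog_arm([
  {"dx": 0.497, "dy": -0.355, "dz": -0.09, "az": -2.37, "jaw": 1},
  {"dx": 0.497, "dy": -0.355, "dz": -0.09, "az": -2.37, "jaw": 1},
  {"dx": 0.497, "dy": -0.355, "dz": -0.09, "az": -2.37, "jaw": 1},
  {"dx": 0.497, "dy": -0.355, "dz": -0.09, "az": -2.37, "jaw": 1},
  {"dx": 0.497, "dy": -0.355, "dz": -0.09, "az": -2.37, "jaw": 1},
  {"dx": 0.497, "dy": -0.355, "dz": -0.09, "az": -2.37, "jaw": 1},
  {"dx": 0.497, "dy": -0.355, "dz": -0.09, "az": -2.37, "jaw": 1},
  {"dx": 0.497, "dy": -0.355, "dz": -0.09, "az": -2.37, "jaw": 1},
  {"dx": 0.497, "dy": -0.355, "dz": -0.09, "az": -2.37, "jaw": 1},
  {"dx": 0.497, "dy": -0.355, "dz": -0.09, "az": -2.37, "jaw": 1},
  {"dx": 0.497, "dy": -0.355, "dz": -0.09, "az": -2.37, "jaw": 1},
  {"dx": 0.497, "dy": -0.355, "dz": -0.09, "az": -2.37, "jaw": 1},
  {"dx": 0.497, "dy": -0.355, "dz": -0.09, "az": -2.37, "jaw": 1},
  {"dx": 0.497, "dy": -0.355, "dz": -0.09, "az": -2.37, "jaw": 1},
  {"dx": 0.497, "dy": -0.355, "dz": -0.09, "az": -2.37, "jaw": 1},
  {"dx": 0.497, "dy": -0.355, "dz": -0.09, "az": -2.37, "jaw": 1},
  {"dx": 0.497, "dy": -0.355, "dz": -0.09, "az": -2.37, "jaw": 1},
])

```text
schema error: expected keys ax, ay, az, dx, dy, dz, jaw
```

Run:
```python
from h import *
s=manip.get_state();a,p=cap('wrist','w1.png')
r,t=RT(p);c=-r.T@t;print(s['tool_pos'],s['qpos'].round(2),p['fx'])
T=R.from_quat(s['orientation']).as_matrix();print('head',np.degrees(np.arctan2(T[1,0],T[0,0])),'cam in tool',T.T@(c-s['tool_pos']),'axis',T.T@r[2], 'up', T[:,2])
m=mask(a,(105,120,50),(130,255,255));n,l,st,ce=cv2.connectedComponentsWithStats(m)
i=1+np.argmax(st[1:,4]);ys,xs=np.nonzero(l==i);rc=cv2.minAreaRect(np.stack([xs,ys],1).astype(np.float32));print(rc)
for q in cv2.boxPoints(rc):print(q,ray(p,*q,82).round(1))
```

```text
[ 275.55866791 -560.59111942  230.8166747 ] [-1.13  0.42  1.63  0.    1.09 -0.02] 295.459894497726
head 26.173290941091665 cam in tool [  73.7304729     0.59332959 -141.97256452] axis [-2.90259693e-01 -2.19198402e-04  9.56947889e-01] up [-4.00476310e-04  9.03896826e-04 -9.99999511e-01]Traceback (most recent call last):
  File "<stdin>", line 6, in <module>
    return _wrapfunc(a, 'argmax', axis=axis, out=out, **kwds)
    return bound(*args, **kwds)
ValueError: attempt to get argmax of an empty sequence
```

View pics/w1.png

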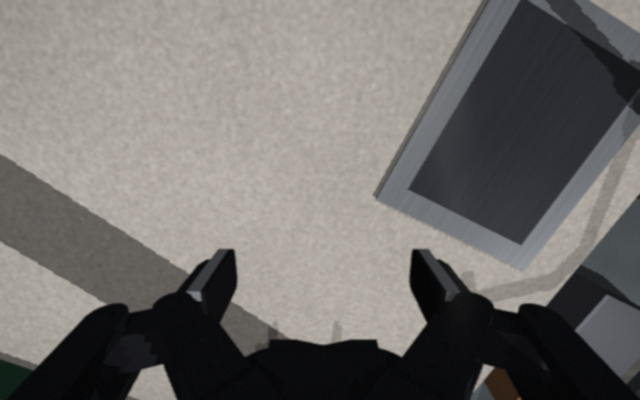

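The wrist view still shows the start position, because the move was refused: every key is required. I'll resend it with all keys.

Call:
jog_arm([
  {"ax": 0, "ay": 0, "dx": 0.497, "dy": -0.355, "dz": -0.09, "az": -2.37, "jaw": 1},
  {"ax": 0, "ay": 0, "dx": 0.497, "dy": -0.355, "dz": -0.09, "az": -2.37, "jaw": 1},
  {"ax": 0, "ay": 0, "dx": 0.497, "dy": -0.355, "dz": -0.09, "az": -2.37, "jaw": 1},
  {"ax": 0, "ay": 0, "dx": 0.497, "dy": -0.355, "dz": -0.09, "az": -2.37, "jaw": 1},
  {"ax": 0, "ay": 0, "dx": 0.497, "dy": -0.355, "dz": -0.09, "az": -2.37, "jaw": 1},
  {"ax": 0, "ay": 0, "dx": 0.497, "dy": -0.355, "dz": -0.09, "az": -2.37, "jaw": 1},
  {"ax": 0, "ay": 0, "dx": 0.497, "dy": -0.355, "dz": -0.09, "az": -2.37, "jaw": 1},
  {"ax": 0, "ay": 0, "dx": 0.497, "dy": -0.355, "dz": -0.09, "az": -2.37, "jaw": 1},
  {"ax": 0, "ay": 0, "dx": 0.497, "dy": -0.355, "dz": -0.09, "az": -2.37, "jaw": 1},
  {"ax": 0, "ay": 0, "dx": 0.497, "dy": -0.355, "dz": -0.09, "az": -2.37, "jaw": 1},
  {"ax": 0, "ay": 0, "dx": 0.497, "dy": -0.355, "dz": -0.09, "az": -2.37, "jaw": 1},
  {"ax": 0, "ay": 0, "dx": 0.497, "dy": -0.355, "dz": -0.09, "az": -2.37, "jaw": 1},
  {"ax": 0, "ay": 0, "dx": 0.497, "dy": -0.355, "dz": -0.09, "az": -2.37, "jaw": 1},
  {"ax": 0, "ay": 0, "dx": 0.497, "dy": -0.355, "dz": -0.09, "az": -2.37, "jaw": 1},
  {"ax": 0, "ay": 0, "dx": 0.497, "dy": -0.355, "dz": -0.09, "az": -2.37, "jaw": 1},
  {"ax": 0, "ay": 0, "dx": 0.497, "dy": -0.355, "dz": -0.09, "az": -2.37, "jaw": 1},
  {"ax": 0, "ay": 0, "dx": 0.497, "dy": -0.355, "dz": -0.09, "az": -2.37, "jaw": 1},
])

```text
t: 2.38
tool_pos: [565.1, -23.1, 321.3]
orientation: [0.157, 0.988, 0.0, -0.0]
force: [0.4, 0.1, 0.2]
width: 85.4
finger_force: 0.0
```

```bash
cat > m.py <<'E'
from h import *
def tool():
    s=manip.get_state();T=R.from_quat(s['orientation']).as_matrix()
    print('tcp',s['tool_pos'].round(1),'head',np.degrees(np.arctan2(T[1,0],T[0,0])).round(2),'zax',T[:,2].round(4),'q6',s['qpos'][5].round(2),'t',s['t'],'w',s['width'],s['finger_force'],'F',s['force'].round(1))
    return s,T
def rect(m,p,z):
    n,l,st,ce=cv2.connectedComponentsWithStats(m);i=1+np.argmax(st[1:,4]);ys,xs=np.nonzero(l==i)
    w=np.array([ray(p,x,y,z)[:2] for x,y in zip(xs,ys)],np.float32)
    return cv2.minAreaRect(w),w
E
python3 - <<'E'
from m import *
s,T=tool();a,p=cap('wrist','w2.png')
m=mask(a,(105,120,50),(130,255,255))
rc,w=rect(m,p,82);print(rc);print(cv2.boxPoints(rc))
E
```

```text
tcp [565.1 -23.1 321.3] head 161.92 zax [-1.e-04  0.e+00 -1.e+00] q6 -1.32 t 2.375 w 85.39547780289348 0.0 F [0.4 0.1 0.2]
((848.1739501953125, -1.3504409790039062), (74.79486083984375, 68.66561889648438), 45.11172866821289)
[[797.45734     -3.6163578 ]
 [846.1059     -52.07551   ]
 [898.89056      0.91547585]
 [850.242       49.374626  ]]
```

View pics/w2.png

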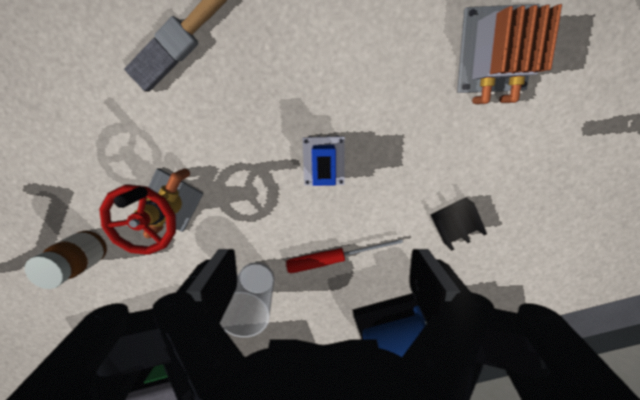

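The wrist view shows the head at (324,163), well aligned with the tool, the comb at (527,40), the wheel at (138,218) with its crank at (131,196), and the jar at (65,258).

Run:
```python
from m import *
a,p=cap('wrist')
r,t=RT(p);print('cam',-r.T@t)
def box(m,x0,y0,x1,y1):
    k=np.zeros_like(m);k[y0:y1,x0:x1]=m[y0:y1,x0:x1];return k
rc,w=rect(box(mask(a,(105,120,50),(130,255,255)),295,135,355,190),p,82);print('house',rc,cv2.boxPoints(rc))
rc,w=rect(box(mask(a,(3,100,60),(18,255,255)),492,0,570,75),p,78);print('comb',rc,cv2.boxPoints(rc))
m=box(mask(a,(0,150,60),(6,255,255)),90,170,185,265)|box(mask(a,(174,150,60),(179,255,255)),90,170,185,265)
ys,xs=np.nonzero(m);e=cv2.fitEllipse(cv2.convexHull(np.stack([xs,ys],1).astype(np.float32)));print('wheel',e,ray(p,*e[0],92))
print('handle top~',ray(p,131,196,142))
```

```text
cam [494.83941409  -0.81885008 463.29069048]
house ((562.700439453125, -22.15948486328125), (30.34212303161621, 51.568695068359375), 72.62096405029297) [[ 5.3356165e+02 -2.8936413e+01]
 [ 5.8277625e+02 -4.4339550e+01]
 [ 5.9183923e+02 -1.5382557e+01]
 [ 5.4262463e+02  2.0580292e-02]]
comb ((495.1573791503906, 248.24136352539062), (72.94483184814453, 70.30504608154297), 74.19450378417969) [[451.39984 222.72249]
 [519.04675 203.57332]
 [538.9149  273.76025]
 [471.268   292.90942]]
wheel ((137.03781127929688, 219.5021514892578), (64.56006622314453, 78.04058837890625), 119.74244689941406) [ 553.76093449 -282.47282326   92.        ]
handle top~ [ 518.22145145 -237.27520842  142.        ]
```

Call:
jog_arm([
  {"ax": 0, "ay": 0, "az": -0.012, "dx": 0.002, "dy": 0.0005, "dz": 0.06, "jaw": 1},
  {"ax": 0, "ay": 0, "az": -0.012, "dx": 0.002, "dy": 0.0005, "dz": 0.12, "jaw": 1},
  {"ax": 0, "ay": 0, "az": -0.012, "dx": 0.002, "dy": 0.0005, "dz": 0.18, "jaw": 1},
  {"ax": 0, "ay": 0, "az": -0.012, "dx": 0.002, "dy": 0.0005, "dz": 0.225, "jaw": 1},
  {"ax": 0, "ay": 0, "az": -0.012, "dx": 0.002, "dy": 0.0005, "dz": 0.255, "jaw": 1},
  {"ax": 0, "ay": 0, "az": -0.012, "dx": 0.002, "dy": 0.0005, "dz": 0.273, "jaw": 1},
  {"ax": 0, "ay": 0, "az": -0.012, "dx": 0.002, "dy": 0.0005, "dz": 0.273, "jaw": 1},
  {"ax": 0, "ay": 0, "az": -0.012, "dx": 0.002, "dy": 0.0005, "dz": 0.273, "jaw": 1},
])

```text
t: 3.48
tool_pos: [564.4, -22.1, 49.5]
orientation: [0.151, 0.989, 0.0, 0.001]
force: [-0.1, -0.8, 0.3]
width: 85.4
finger_force: 0.0
```

Run:
```python
from m import *
s,T=tool();a,p=cap('wrist','w3.png')
rc,w=rect(mask(a[:330],(105,120,50),(130,255,255)),p,82);print('house',rc,cv2.boxPoints(rc))
```

```text
tcp [564.4 -22.1  49.5] head 162.65 zax [ 1.9e-03 -1.0e-04 -1.0e+00] q6 -1.33 t 3.475 w 85.40217225088067 0.0 F [-0.1 -0.8  0.3]
house ((556.4090576171875, -20.15920639038086), (30.888803482055664, 58.167274475097656), 72.93701934814453) [[524.07385   -26.389988 ]
 [579.6808    -43.45759  ]
 [588.74426   -13.928425 ]
 [533.1373      3.1391754]]
```

View pics/w3.png

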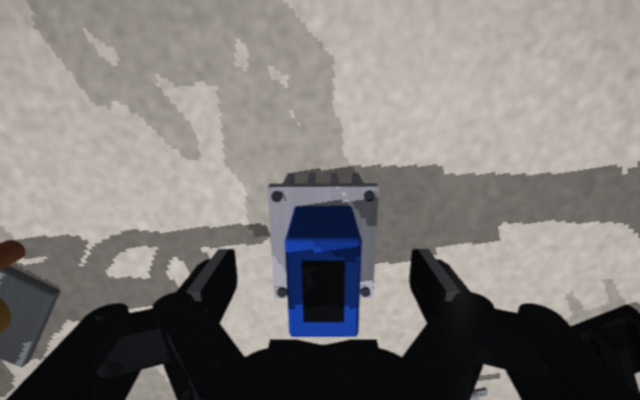

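The head sits squarely between the fingers: top face rows 237–336, cols 286–359. It is ~4 mm toward tool +x, so I'll shift and close.

Call:
jog_arm([
  {"ax": 0, "ay": 0, "az": 0, "dx": 0.0035, "dy": 0, "dz": 0.001, "jaw": 1},
  {"ax": 0, "ay": 0, "az": 0, "dx": 0.0035, "dy": 0, "dz": 0.001, "jaw": 1},
  {"ax": 0, "ay": 0, "az": 0, "dx": 0.0035, "dy": 0, "dz": 0.001, "jaw": 0.2},
  {"ax": 0, "ay": 0, "az": 0, "dx": 0.0035, "dy": 0, "dz": 0.001, "jaw": 0.2},
  {"ax": 0, "ay": 0, "az": 0, "dx": 0.0035, "dy": 0, "dz": 0.001, "jaw": 0.2},
  {"ax": 0, "ay": 0, "az": 0, "dx": 0.0035, "dy": 0, "dz": 0.001, "jaw": 0.2},
  {"ax": 0, "ay": 0, "az": 0, "dx": 0.0035, "dy": 0, "dz": 0.001, "jaw": 0.2},
  {"ax": 0, "ay": 0, "az": 0, "dx": 0.0035, "dy": 0, "dz": 0.001, "jaw": 0.2},
], newtons=60)

```text
t: 4.53
tool_pos: [560.1, -20.9, 47.5]
orientation: [0.151, 0.989, 0.0, 0.0]
force: [-0.7, -0.3, 4.1]
width: 31.2
finger_force: 59.3
```

Run:
```python
from m import *
s,T=tool()
```

```text
tcp [560.1 -20.9  47.5] head 162.65 zax [ 2.e-04 -0.e+00 -1.e+00] q6 -1.33 t 4.525 w 31.238896073476838 59.334556460380554 F [-0.7 -0.3  4.1]
```

Call:
jog_arm([
  {"ax": 0, "ay": 0, "az": 0, "dx": 0, "dy": 0, "dz": -0.02, "jaw": 0.2},
  {"ax": 0, "ay": 0, "az": 0, "dx": 0, "dy": 0, "dz": -0.06, "jaw": 0.2},
  {"ax": 0, "ay": 0, "az": 0, "dx": 0, "dy": 0, "dz": -0.11, "jaw": 0.2},
  {"ax": 0, "ay": 0, "az": 0, "dx": 0.004, "dy": 0.02, "dz": -0.16, "jaw": 0.2},
  {"ax": 0, "ay": 0, "az": 0, "dx": 0.01, "dy": 0.06, "dz": -0.18, "jaw": 0.2},
  {"ax": 0, "ay": 0, "az": 0, "dx": 0.02, "dy": 0.11, "dz": -0.18, "jaw": 0.2},
  {"ax": 0, "ay": 0, "az": 0, "dx": 0.03, "dy": 0.16, "dz": -0.18, "jaw": 0.2},
  {"ax": 0, "ay": 0, "az": 0, "dx": 0.035, "dy": 0.2, "dz": -0.18, "jaw": 0.2},
  {"ax": 0, "ay": 0, "az": 0, "dx": 0.038, "dy": 0.23, "dz": -0.18, "jaw": 0.2},
  {"ax": 0, "ay": 0, "az": 0, "dx": 0.038, "dy": 0.239, "dz": -0.18, "jaw": 0.2},
  {"ax": 0, "ay": 0, "az": 0, "dx": 0.038, "dy": 0.239, "dz": -0.18, "jaw": 0.2},
  {"ax": 0, "ay": 0, "az": 0, "dx": 0.038, "dy": 0.239, "dz": -0.18, "jaw": 0.2},
  {"ax": 0, "ay": 0, "az": 0, "dx": 0.038, "dy": 0.239, "dz": -0.18, "jaw": 0.2},
])

```text
t: 6.15
tool_pos: [595.0, 217.5, 227.3]
orientation: [0.151, 0.988, -0.0, -0.0]
force: [0.3, 0.6, -2.7]
width: 31.0
finger_force: 60.2
```

Run:
```python
from m import *
s,T=tool();a,p=cap('wrist','w4.png')
```

```text
tcp [595.  217.5 227.3] head 162.58 zax [-2.e-04 -2.e-04 -1.e+00] q6 -0.94 t 6.15 w 31.03074993212892 60.22570610046387 F [ 0.3  0.6 -2.7]
```

View pics/w4.png

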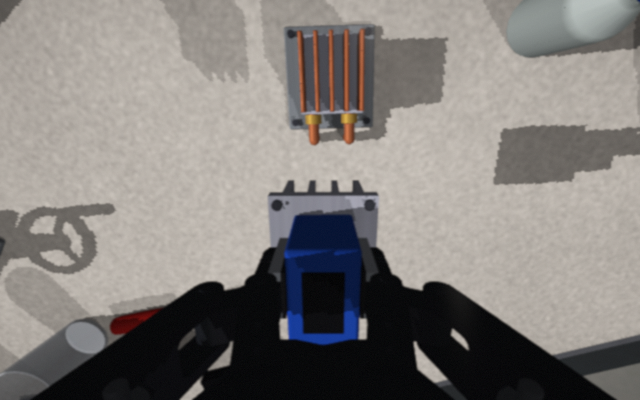

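The wrist view shows the comb clear of the hand, with fins at cols 301–361, rows 30–112, and the held head level and square: plate front edge row ~193, cols 270–378, housing cols 285–360.

Run:
```python
from m import *
a=cv2.imread('pics/w4.png')[:,:,::-1].copy();p=optics.camera_params('wrist');s,T=tool();P=s['tool_pos']
tl=lambda u,v,z:(T.T@(ray(p,u,v,z)-P))[:2]   # tool frame xy
m=mask(a,(3,110,60),(18,255,255));m[118:]=0;m[:,:285]=0;m[:,380:]=0
n,l,st,ce=cv2.connectedComponentsWithStats(m)
for i in range(1,n):
    if st[i,4]<60: continue
    ys,xs=np.nonzero(l==i)
    w=np.array([tl(x,y,78) for x,y in zip(xs,ys) if y<108]);k=np.polyfit(w[:,0],w[:,1],1)
    print(st[i],'x',w[:,0].min().round(1),w[:,0].max().round(1),'wid',st[i,2],'mid y',w[:,1].mean().round(2),'y@mean x',w[:,0].mean().round(1),'yaw',np.degrees(np.arctan(k[0])).round(2))
g=cv2.cvtColor(a,cv2.COLOR_RGB2GRAY).astype(int)
print('rows',g[180:204,320].tolist(),g[180:204,340].tolist())
for r in(205,220):print(r,g[r,262:282].tolist(),g[r,368:388].tolist())
zp=P[2]-47.5+38
for u,v in((270.5,205),(377.5,205),(320,193)):print('plate',tl(u,v,zp))
b=mask(a,(105,120,50),(130,255,255));
for r in(220,235,250,300,330):
    c=np.nonzero(b[r,250:400])[0]+250;print(r,c.min(),c.max(),tl(c.min()-.5,r,P[2]+34.5),tl(c.max()+.5,r,P[2]+34.5))
print('blue rows',[np.nonzero(b[200:345,c])[0].min()+200 for c in(310,335)],g[240:262,320].tolist())
```

```text
tcp [595.1 217.6 227.4] head 162.58 zax [-1.e-04 -1.e-04 -1.e+00] q6 -0.93 t 6.2 w 31.516076888867378 60.22563815116882 F [ 0.2  0.4 -3.2]
[358  29   6  81 465] x 74.7 140.2 wid 6 mid y 33.84 y@mean x 106.9 yaw -1.71
[297  31   9  81 375] x 74.7 138.6 wid 9 mid y -20.24 y@mean x 107.6 yaw -1.85
[313  31   7  80 338] x 74.7 138.6 wid 7 mid y -6.91 y@mean x 107.6 yaw -1.19
[329  30   5  81 347] x 74.7 139.4 wid 5 mid y 6.82 y@mean x 107.3 yaw -1.51
[344  30   5  81 396] x 74.7 139.4 wid 5 mid y 20.52 y@mean x 107.3 yaw -1.36
rows [187, 188, 189, 188, 188, 187, 189, 189, 189, 189, 182, 153, 97, 61, 63, 90, 124, 138, 138, 137, 137, 139, 138, 139] [181, 184, 187, 191, 191, 196, 196, 195, 193, 188, 178, 148, 94, 60, 60, 88, 121, 135, 136, 137, 136, 136, 137, 136]
205 [178, 179, 180, 180, 178, 169, 153, 136, 116, 84, 54, 42, 41, 43, 42, 41, 41, 41, 39, 51] [52, 53, 52, 52, 51, 53, 70, 108, 142, 162, 174, 181, 185, 187, 189, 188, 187, 187, 186, 186]
220 [186, 188, 188, 190, 191, 187, 173, 151, 140, 135, 136, 137, 136, 138, 137, 137, 136, 135, 134, 135] [100, 102, 100, 99, 100, 99, 101, 102, 109, 134, 164, 180, 185, 184, 187, 186, 187, 185, 183, 182]
plate [ 23.66907061 -28.81887691]
plate [23.68037749 28.93501494]
plate [30.41083038 -2.08409956]
220 294 352 [ 32.08662667 -11.98806438] [32.09097817 10.96173705]
235 290 355 [ 25.7460478  -13.75020566] [25.75082745 12.33325824]
250 284 360 [ 19.19912617 -16.37289044] [19.20458987 14.55267727]
300 287 358 [ -4.24817777 -15.99987833] [-4.24349572 14.57493313]
330 289 357 [-19.65261719 -15.66686414] [-19.64843969  14.6775122 ]
blue rows [np.int64(215), np.int64(215)] [19, 22, 20, 20, 20, 19, 20, 22, 23, 29, 35, 40, 37, 31, 23, 25, 25, 26, 25, 25, 25, 25]
```

Call:
jog_arm([
  {"ax": 0, "ay": 0, "az": -0.02, "dx": 0.04, "dy": 0.003, "dz": 0, "jaw": 0.2},
  {"ax": 0, "ay": 0, "az": -0.02, "dx": 0.08, "dy": 0.006, "dz": 0, "jaw": 0.2},
  {"ax": 0, "ay": 0, "az": -0.02, "dx": 0.1105, "dy": 0.0075, "dz": 0.01, "jaw": 0.2},
  {"ax": 0, "ay": 0, "az": -0.02, "dx": 0.1105, "dy": 0.0075, "dz": 0.04, "jaw": 0.2},
  {"ax": 0, "ay": 0, "az": -0.02, "dx": 0.1105, "dy": 0.0075, "dz": 0.07, "jaw": 0.2},
  {"ax": 0, "ay": 0, "az": -0.02, "dx": 0.1105, "dy": 0.0075, "dz": 0.086, "jaw": 0.2},
  {"ax": 0, "ay": 0, "az": -0.02, "dx": 0.1105, "dy": 0.0075, "dz": 0.088, "jaw": 0.2},
  {"ax": 0, "ay": 0, "az": -0.02, "dx": 0.1105, "dy": 0.0075, "dz": 0.088, "jaw": 0.2},
  {"ax": 0, "ay": 0, "az": -0.02, "dx": 0.1105, "dy": 0.0075, "dz": 0.088, "jaw": 0.2},
])

```text
t: 7.32
tool_pos: [492.6, 258.9, 140.4]
orientation: [0.141, 0.99, 0.001, 0.001]
force: [-0.3, -0.8, -3.0]
width: 31.4
finger_force: 60.4
```

Run:
```python
from m import *
s,T=tool();a,p=cap('wrist','w5f.png');b,_=cap('side')
A=cv2.resize(a[150:270,240:400],(800,600),interpolation=cv2.INTER_CUBIC)
cv2.imwrite('pics/w5.png',A[:,:,::-1])
```

```text
tcp [492.6 258.9 140.4] head 163.79 zax [ 1.7e-03  9.0e-04 -1.0e+00] q6 -0.83 t 7.325 w 31.402653658956734 60.4141366481781 F [-0.3 -0.8 -3. ]
```

View pics/w5.png

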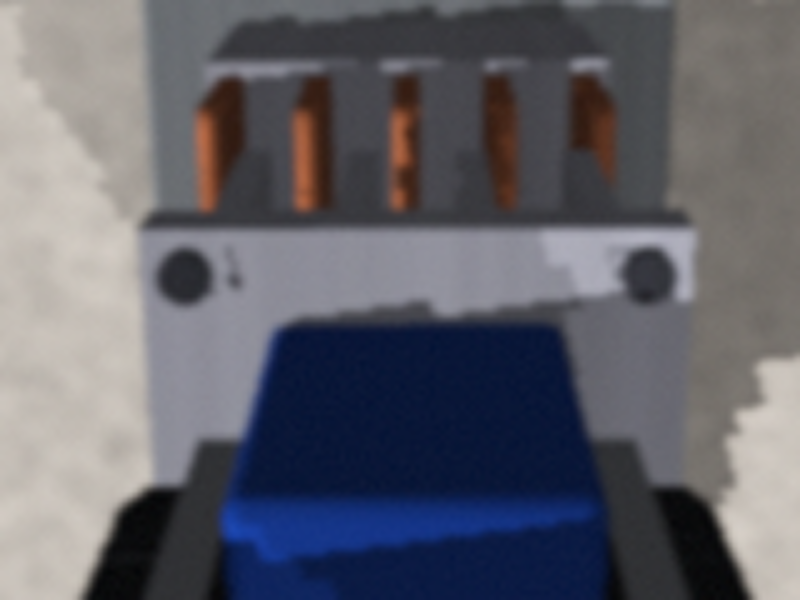

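Close view (crop ×5, origin 240,150): copper fin ends run from their base at row ~75 to their tops at ~105, at cols ≈209/304/404/508/606. The head's four fins have tips at row ~150, cols ≈247/365/472/585. The plate edge is at row 228. The head looks slightly right, and I'll put numbers on that.

Run:
```python
from m import *
a=cv2.imread('pics/w5f.png')[:,:,::-1].copy();p=optics.camera_params('wrist');s,T=tool();P=s['tool_pos']
tl=lambda u,v,z:(T.T@(ray(p,u,v,z)-P))[:2]
d=a.astype(int);cu=d[:,:,0]-d[:,:,2]; g=d.sum(2)//3
for r in(166,170,173,176,180,184,188):
    print(r,'cu',cu[r,276:366:1].tolist() if r in(173,180,188) else '')
    on=(cu[r,270:370]>25).astype(int);e=np.diff(on);print('   runs',list(zip((np.nonzero(e==1)[0]+271).tolist(),(np.nonzero(e==-1)[0]+270).tolist())))
for r in (182,186,189): print('g',r,g[r,280:364].tolist())
for c in(282,302,321):print('col cu',c,cu[160:194,c].tolist())
for c in(289,313,335,357):print('col g',c,g[160:200,c].tolist())
for u,v,z in((282,171,78),(320.5,171,78),(361,171,78),(289,180,P[2]-47.5),(357,180,P[2]-47.5),(268.5,195.5,P[2]-9.5),(378.5,195.5,P[2]-9.5)):print(u,v,tl(u,v,z))
```

```text
tcp [492.3 258.9 140.2] head 163.8 zax [ 1.4e-03  7.0e-04 -1.0e+00] q6 -0.83 t 7.425 w 31.133077358509162 60.4141902923584 F [ 0.2 -1.1 -3.1]
166 cu 
   runs [(285, 286), (302, 304), (320, 322), (338, 340), (355, 358)]
170 cu 
   runs [(281, 287), (300, 304), (319, 322), (337, 342), (355, 361)]
173 cu [-8, -7, 11, 49, 80, 81, 62, 45, 35, 32, 29, 28, 17, 4, -4, -7, -6, -7, -6, -6, -7, 4, 34, 72, 86, 77, 58, 43, 33, 24, 9, 0, -6, -7, -6, -6, -6, -7, -7, -6, -6, 11, 52, 85, 88, 75, 54, 34, 12, -2, -6, -6, -6, -6, -7, -6, -7, -6, -7, -3, 8, 24, 35, 41, 43, 42, 38, 21, 3, -4, -6, -7, -7, -6, -6, -6, -6, 4, 17, 26, 33, 35, 40, 46, 50, 53, 41, 15, -1, -7]
   runs [(279, 287), (298, 304), (318, 323), (338, 342), (355, 362)]
176 cu 
   runs [(279, 287), (298, 304), (318, 322), (338, 342), (355, 362)]
180 cu [-9, -8, 10, 53, 93, 100, 82, 56, 40, 32, 28, 21, 10, 0, -5, -7, -6, -6, -6, -6, -7, 0, 31, 79, 103, 96, 73, 50, 36, 26, 14, 2, -5, -5, -6, -5, -6, -7, -6, -5, -5, 15, 60, 96, 100, 79, 50, 24, 5, -4, -6, -6, -5, -7, -5, -6, -7, -6, -6, -3, 3, 16, 33, 41, 46, 54, 49, 24, 3, -5, -6, -7, -5, 
[... 2379 characters left out ...]
, 74, 71, 64, 60, 58, 58, 58, 60, 59, 59, 58, 57, 56, 57, 58, 58, 64, 94, 129, 143, 145, 143]
col g 335 [57, 61, 68, 73, 71, 69, 69, 68, 68, 70, 68, 67, 68, 69, 68, 67, 67, 67, 66, 65, 61, 60, 58, 58, 59, 59, 59, 58, 59, 58, 59, 59, 59, 59, 66, 94, 129, 144, 144, 146]
col g 357 [61, 98, 136, 123, 84, 51, 36, 36, 34, 33, 36, 36, 34, 35, 35, 33, 35, 35, 36, 41, 52, 58, 57, 59, 58, 60, 61, 59, 59, 57, 57, 56, 58, 57, 68, 108, 155, 173, 175, 174]
282 171 [ 31.40155769 -29.28887374]
320.5 171 [31.39658045 -2.24223972]
361 171 [31.39134282 26.2194239 ]
289 180 [ 28.42206728 -22.86528606]
357 180 [28.41199145 21.88272622]
268.5 195.5 [ 29.02126011 -29.63689176]
378.5 195.5 [29.00375377 29.1462706 ]
```

Call:
jog_arm([
  {"ax": 0, "ay": 0, "az": -0.008, "dx": 0.002, "dy": -0.0018, "dz": 0, "jaw": 0.2},
  {"ax": 0, "ay": 0, "az": -0.008, "dx": 0.002, "dy": -0.0018, "dz": 0, "jaw": 0.2},
  {"ax": 0, "ay": 0, "az": -0.008, "dx": 0.002, "dy": -0.0018, "dz": 0.004, "jaw": 0.2},
  {"ax": 0, "ay": 0, "az": -0.008, "dx": 0.002, "dy": -0.0018, "dz": 0.008, "jaw": 0.2},
  {"ax": 0, "ay": 0, "az": -0.008, "dx": 0.002, "dy": -0.0018, "dz": 0.01, "jaw": 0.2},
  {"ax": 0, "ay": 0, "az": -0.008, "dx": 0.002, "dy": -0.0018, "dz": 0.01, "jaw": 0.2},
  {"ax": 0, "ay": 0, "az": -0.008, "dx": 0.002, "dy": -0.0018, "dz": 0.01, "jaw": 0.2},
])

```text
t: 8.3
tool_pos: [489.5, 257.5, 129.3]
orientation: [0.137, 0.991, 0.0, 0.0]
force: [-0.4, -0.4, -2.7]
width: 31.3
finger_force: 60.4
```

Run:
```python
from m import *
s,T=tool();a,p=cap('wrist','w6f.png')
A=cv2.resize(a[150:230,260:380],(780,520),interpolation=cv2.INTER_CUBIC)
cv2.imwrite('pics/w6.png',A[:,:,::-1])
```

```text
tcp [489.5 257.5 129.3] head 164.26 zax [ 1.e-04  0.e+00 -1.e+00] q6 -0.83 t 8.3 w 31.301885895886866 60.41019916534424 F [-0.4 -0.4 -2.7]
```

View pics/w6.png

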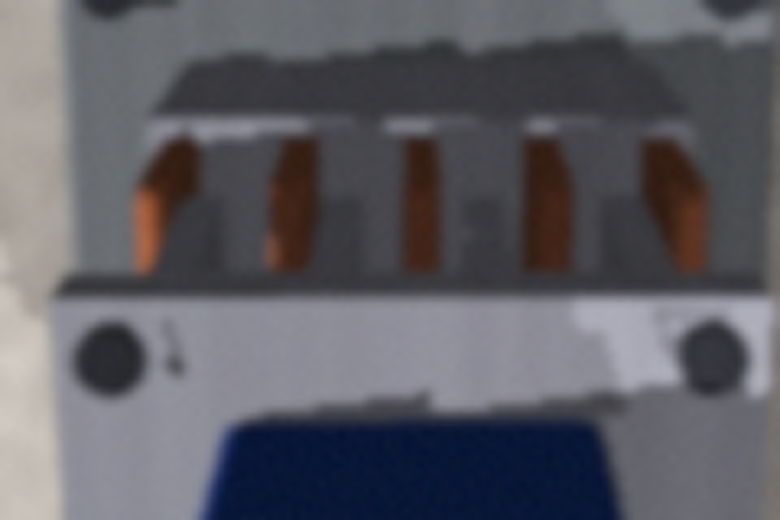

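Crop ×6.5 (origin 260,150): copper comb outer edges at 135 and 708 (centre ~421), head fin centre ~412, so the head is ~0.9 mm left. Yaw is good and the ends are within ~0.4 mm. Correct and enter the slots slowly.

Call:
jog_arm([
  {"ax": 0, "ay": 0, "az": 0, "dx": 0.0004, "dy": 0.0009, "dz": 0, "jaw": 0.2},
  {"ax": 0, "ay": 0, "az": 0, "dx": 0.0004, "dy": 0.0009, "dz": 0.0, "jaw": 0.2},
  {"ax": 0, "ay": 0, "az": 0, "dx": 0.0004, "dy": 0.0009, "dz": 0.003, "jaw": 0.2},
  {"ax": 0, "ay": 0, "az": 0, "dx": 0.0004, "dy": 0.0009, "dz": 0.006, "jaw": 0.2},
  {"ax": 0, "ay": 0, "az": 0, "dx": 0.0004, "dy": 0.0009, "dz": 0.009, "jaw": 0.2},
  {"ax": 0, "ay": 0, "az": 0, "dx": 0.0004, "dy": 0.0009, "dz": 0.011, "jaw": 0.2},
  {"ax": 0, "ay": 0, "az": 0, "dx": 0.0004, "dy": 0.0009, "dz": 0.011, "jaw": 0.2},
])

```text
t: 9.22
tool_pos: [489.1, 258.3, 118.1]
orientation: [0.137, 0.991, -0.0, -0.0]
force: [0.2, 0.5, -3.4]
width: 31.2
finger_force: 60.4
```

Run:
```python
from m import *
s,T=tool();print(s['moment'])
```

```text
tcp [489.1 258.3 118.1] head 164.25 zax [-5.e-04 -2.e-04 -1.e+00] q6 -0.83 t 9.225 w 31.224204378240643 60.41029214859009 F [ 0.2  0.5 -3.4]
[-0.01061747  0.03548357 -0.06226237]
```

Call:
jog_arm([
  {"ax": 0, "ay": 0, "az": 0, "dx": 0, "dy": 0, "dz": 0.003, "jaw": 0.2},
  {"ax": 0, "ay": 0, "az": 0, "dx": 0, "dy": 0, "dz": 0.006, "jaw": 0.2},
  {"ax": 0, "ay": 0, "az": 0, "dx": 0, "dy": 0, "dz": 0.009, "jaw": 0.2},
  {"ax": 0, "ay": 0, "az": 0, "dx": 0, "dy": 0, "dz": 0.012, "jaw": 0.2},
  {"ax": 0, "ay": 0, "az": 0, "dx": 0, "dy": 0, "dz": 0.015, "jaw": 0.2},
  {"ax": 0, "ay": 0, "az": 0, "dx": 0, "dy": 0, "dz": 0.017, "jaw": 0.2},
  {"ax": 0, "ay": 0, "az": 0, "dx": 0, "dy": 0, "dz": 0.018, "jaw": 0.2},
  {"ax": 0, "ay": 0, "az": 0, "dx": 0, "dy": 0, "dz": 0.018, "jaw": 0.2},
])

```text
t: 10.22
tool_pos: [489.3, 258.4, 100.3]
orientation: [0.137, 0.991, -0.0, -0.0]
force: [0.5, 0.1, -3.2]
width: 31.3
finger_force: 60.4
```

Run:
```python
from m import *
s,T=tool();print(s['moment']);a,p=cap('wrist','w7f.png');P=s['tool_pos'];print(P)
tl=lambda u,v,z:(T.T@(ray(p,u,v,z)-P))[:2]
d=a.astype(int);g=d.sum(2)//3;cu=d[:,:,0]-d[:,:,2]
for c in (282,290,302,320,338,350,357):print(c,'g',g[160:202,c].tolist(),'cu>20',np.nonzero(cu[160:202,c]>20)[0][[0,-1]]+160 if (cu[160:202,c]>20).any() else '')
```

```text
tcp [489.3 258.4 100.3] head 164.25 zax [-1.e-04 -0.e+00 -1.e+00] q6 -0.83 t 10.225 w 31.257892407853177 60.41003465652466 F [ 0.5  0.1 -3.2]
[-0.00995338  0.01368461 -0.01432262]
[489.25103721 258.40728802 100.28528094]
282 g [111, 113, 112, 111, 111, 110, 101, 90, 76, 67, 59, 58, 56, 58, 58, 59, 74, 104, 122, 107, 74, 47, 35, 32, 33, 35, 33, 33, 34, 36, 41, 48, 54, 58, 61, 88, 129, 139, 129, 114, 113, 107] cu>20 [181 189]
290 g [110, 110, 110, 110, 98, 74, 62, 59, 59, 59, 58, 59, 58, 58, 57, 60, 73, 106, 135, 130, 97, 67, 60, 58, 58, 60, 58, 58, 58, 56, 54, 56, 57, 59, 63, 89, 129, 146, 147, 146, 147, 148] cu>20 
302 g [111, 110, 110, 111, 106, 90, 71, 59, 57, 58, 58, 58, 59, 57, 58, 57, 72, 103, 118, 94, 59, 41, 35, 35, 34, 34, 35, 34, 34, 35, 37, 46, 54, 58, 67, 96, 131, 143, 146, 146, 147, 145] cu>20 [181 190]
320 g [108, 108, 99, 73, 56, 55, 57, 59, 60, 58, 59, 60, 59, 59, 58, 60, 62, 66, 72, 72, 64, 59, 58, 58, 58, 58, 57, 56, 55, 56, 57, 58, 59, 59, 66, 97, 133, 146, 147, 147, 147, 147] cu>20 
338 g [110, 108, 98, 72, 57, 56, 58, 59, 58, 61, 58, 59, 57, 60, 58, 59, 60, 65, 71, 72, 72, 71, 70, 68, 69, 68, 68, 65, 64, 63, 62, 62, 59, 60, 68, 97, 133, 147, 150, 147, 147, 148] cu>20 
350 g [110, 98, 73, 57, 56, 56, 57, 58, 57, 58, 56, 57, 58, 57, 57, 59, 60, 66, 70, 71, 72, 73, 71, 71, 69, 68, 65, 63, 58, 53, 52, 53, 56, 58, 69, 111, 158, 175, 176, 168, 153, 144] cu>20 
357 g [95, 70, 56, 53, 54, 54, 58, 59, 58, 58, 60, 61, 61, 59, 60, 60, 61, 67, 70, 70, 65, 59, 59, 58, 59, 59, 57, 60, 59, 58, 57, 56, 56, 57, 68, 110, 155, 174, 175, 174, 173, 176] cu>20
```

Run:
```python
from m import *
s,T=tool();P=s['tool_pos'];p=optics.camera_params('wrist')
tl=lambda u,v,z:(T.T@(ray(p,u,v,z)-P))[:2].round(2)
print('copper base',tl(320,180,50),tl(320,181,50),'plate',tl(320,195.2,P[2]-9.5),'plate under',tl(320,191.5,P[2]-17.5))
```

```text
tcp [489.3 258.5 100.3] head 164.26 zax [ 0.  0. -1.] q6 -0.83 t 10.275 w 31.336698641592534 60.4103422164917 F [-0.3 -0.4 -3.2]
copper base [27.71 -2.47] [27.03 -2.47] plate [29.15 -2.1 ] plate under [28.96 -2.17]
```

Run:
```python
from m import *
s,T=tool();P=s['tool_pos'];p=optics.camera_params('wrist')
tl=lambda u,v,z:(T.T@(ray(p,u,v,z)-P))[0].round(2)
for f,z0 in(('w5f',140.2),('w6f',129.3)):
    o=z0-P[2];a=cv2.imread(f'pics/{f}.png').astype(int);cu=a[:,:,2]-a[:,:,0]
    for c in(281,302,320,341):print(f,c,cu[160:190,c].tolist())
    print([ (r,tl(320,r,50-o)) for r in(164.5,165.5,170,171)],[(r,tl(320,r,78-o)) for r in(171,172,173,178,179,180)],'tip',[(r,tl(320,r,z0-47.5-o)) for r in(179.5,180,180.5)])
```

```text
tcp [489.3 258.5 100.3] head 164.26 zax [ 0.  0. -1.] q6 -0.83 t 10.275 w 31.336698641592534 60.4103422164917 F [-0.3 -0.4 -3.2]
w5f 281 [-8, -7, -8, -9, -9, -10, -7, -2, 6, 14, 26, 44, 64, 81, 92, 97, 102, 104, 104, 103, 100, 100, 100, 96, 94, 96, 96, 96, 95, 92]
w5f 302 [-5, -6, -10, -8, -4, 13, 29, 34, 34, 35, 36, 41, 50, 58, 65, 67, 69, 71, 71, 71, 73, 74, 74, 76, 76, 77, 77, 76, 74, 77]
w5f 320 [-5, -6, -11, -8, 0, 18, 29, 32, 33, 34, 38, 54, 73, 88, 95, 93, 90, 91, 97, 99, 100, 101, 93, 69, 50, 47, 48, 56, 76, 82]
w5f 341 [-6, -7, -7, -7, 0, 11, 19, 23, 28, 31, 36, 41, 44, 42, 44, 44, 48, 54, 58, 55, 54, 52, 47, 45, 44, 45, 48, 55, 57, 55]
[(164.5, np.float64(30.8)), (165.5, np.float64(30.0)), (170, np.float64(26.36)), (171, np.float64(25.55))] [(171, np.float64(31.37)), (172, np.float64(30.65)), (173, np.float64(29.93)), (178, np.float64(26.33)), (179, np.float64(25.6)), (180, np.float64(24.87))] tip [(179.5, np.float64(28.73)), (180, np.float64(28.39)), (180.5, np.float64(28.05))]
w6f 281 [-7, -8, -8, -8, -9, -8, -8, -8, -9, -7, -9, -7, -8, -8, -5, -4, 0, 6, 24, 48, 66, 75, 78, 77, 75, 73, 72, 72, 72, 70]
w6f 302 [-5, -5, -5, -5, -5, -5, -5, -7, -11, -10, -7, -5, -2, 2, 6, 10, 16, 24, 33, 40, 38, 36, 32, 33, 34, 34, 42, 49, 53, 54]
w6f 320 [-6, -5, -6, -6, -5, -5, -5, -6, -9, -9, -7, -5, -5, -5, -5, -5, -5, -4, -3, -2, -3, -3, -3, -3, -3, -4, -4, -3, -4, -3]
w6f 341 [-4, -5, -5, -5, -5, -6, -5, -5, -8, -8, -3, 12, 22, 25, 25, 25, 23, 24, 23, 23, 23, 23, 23, 26, 27, 27, 27, 27, 27, 28]
[(164.5, np.float64(32.82)), (165.5, np.float64(32.05)), (170, np.float64(28.59)), (171, np.float64(27.81))] [(171, np.float64(33.63)), (172, np.float64(32.95)), (173, np.float64(32.27)), (178, np.float64(28.86)), (179, np.float64(28.17)), (180, np.float64(27.48))] tip [(179.5, np.float64(28.73)), (180, np.float64(28.39)), (180.5, np.float64(28.05))]
```

Call:
jog_arm([
  {"ax": 0, "ay": 0, "az": 0, "dx": -0.0005, "dy": 0, "dz": 0.0008, "jaw": 0.2},
  {"ax": 0, "ay": 0, "az": 0, "dx": -0.0005, "dy": 0, "dz": 0.0016, "jaw": 0.2},
  {"ax": 0, "ay": 0, "az": 0, "dx": -0.0005, "dy": 0, "dz": 0.0022, "jaw": 0.2},
  {"ax": 0, "ay": 0, "az": 0, "dx": -0.0005, "dy": 0, "dz": 0.0026, "jaw": 0.2},
  {"ax": 0, "ay": 0, "az": 0, "dx": -0.0005, "dy": 0, "dz": 0.0026, "jaw": 0.2},
])

```text
t: 10.9
tool_pos: [489.7, 258.3, 97.7]
orientation: [0.137, 0.991, -0.0, -0.0]
force: [-0.2, -0.2, -2.9]
width: 30.9
finger_force: 60.4
```

Call:
jog_arm([
  {"ax": 0, "ay": 0, "az": 0, "dx": 0, "dy": 0, "dz": 0.0004, "jaw": 0.2},
  {"ax": 0, "ay": 0, "az": 0, "dx": 0, "dy": 0, "dz": 0.0008, "jaw": 0.2},
  {"ax": 0, "ay": 0, "az": 0, "dx": 0, "dy": 0, "dz": 0.0008, "jaw": 0.2},
])

```text
t: 11.28
tool_pos: [489.8, 258.4, 97.5]
orientation: [0.137, 0.991, 0.0, 0.0]
force: [-1.8, -1.0, 5.7]
width: 31.3
finger_force: 61.6
```

Call:
jog_arm([
  {"ax": 0, "ay": 0, "az": 0, "dx": 0, "dy": 0, "dz": 0, "jaw": 0.42},
  {"ax": 0, "ay": 0, "az": 0, "dx": 0, "dy": 0, "dz": 0, "jaw": 0.6},
  {"ax": 0, "ay": 0, "az": 0, "dx": 0, "dy": 0, "dz": 0, "jaw": 1},
  {"ax": 0, "ay": 0, "az": 0, "dx": 0, "dy": 0, "dz": 0, "jaw": 1},
  {"ax": 0, "ay": 0, "az": 0, "dx": 0, "dy": 0, "dz": 0, "jaw": 1},
  {"ax": 0, "ay": 0, "az": 0, "dx": 0, "dy": 0, "dz": 0, "jaw": 1},
  {"ax": 0, "ay": 0, "az": 0, "dx": 0, "dy": 0, "dz": -0.02, "jaw": 1},
  {"ax": 0, "ay": 0, "az": 0, "dx": 0, "dy": 0, "dz": -0.06, "jaw": 1},
  {"ax": 0, "ay": 0, "az": 0, "dx": -0.03, "dy": 0, "dz": -0.12, "jaw": 1},
  {"ax": 0, "ay": 0, "az": 0, "dx": -0.08, "dy": 0, "dz": -0.17, "jaw": 1},
  {"ax": 0, "ay": 0, "az": 0, "dx": -0.1, "dy": 0, "dz": -0.17, "jaw": 1},
  {"ax": 0, "ay": 0, "az": 0, "dx": -0.1, "dy": 0, "dz": -0.17, "jaw": 1},
  {"ax": 0, "ay": 0, "az": 0, "dx": -0.1, "dy": 0, "dz": -0.17, "jaw": 1},
])

```text
t: 12.9
tool_pos: [584.8, 231.0, 265.9]
orientation: [0.137, 0.991, -0.0, -0.001]
force: [-0.5, 0.5, -0.5]
width: 85.7
finger_force: 0.0
```

Run:
```python
from m import *
s,T=tool();a,p=cap('wrist','w8f.png');b,q=cap('side','s8f.png');t,_=cap('top')
def k(im,x,y,w,h,W,H):return cv2.resize(im[y:y+h,x:x+w],(W,H),interpolation=cv2.INTER_CUBIC)
A=np.hstack([k(a,250,0,140,210,400,600),np.vstack([k(b,285,215,80,60,400,300),k(t,370,160,80,60,400,300)])])
cv2.imwrite('pics/w8.png',A[:,:,::-1])
P=s['tool_pos'];tl=lambda u,v,z:(T.T@(ray(p,u,v,z)-P))[:2].round(2)
rc,w=rect(mask(a[:200],(105,120,40),(130,255,255)),p,132);print(rc)
```

```text
tcp [584.8 231.  265.9] head 164.25 zax [-2.2e-03 -6.0e-04 -1.0e+00] q6 -0.94 t 12.9 w 85.7152608042682 0.0 F [-0.5  0.5 -0.5]
((511.6987609863281, 488.4305114746094), (39.85272216796875, 29.13961410522461), 83.99657440185547)
```

View pics/w8.png

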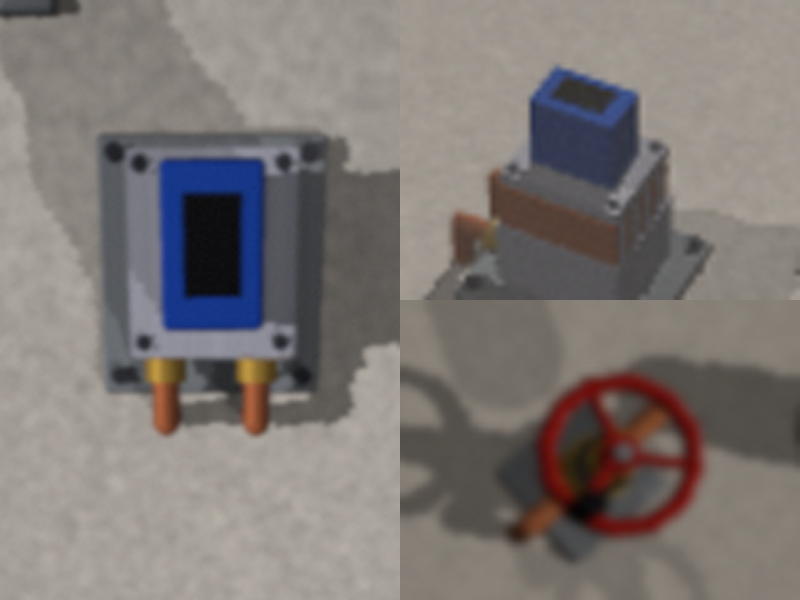

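The picture shows the head fully home, level and square on the block (top-left, top-right). The valve is untouched, with its crank at about top (408,201). Now to the valve.

Call:
jog_arm([
  {"ax": 0, "ay": 0, "az": 0, "dx": -0.02, "dy": -0.05, "dz": 0, "jaw": 1},
  {"ax": 0, "ay": 0, "az": 0, "dx": -0.04, "dy": -0.1, "dz": 0, "jaw": 1},
  {"ax": 0, "ay": 0, "az": 0, "dx": -0.06, "dy": -0.155, "dz": 0, "jaw": 1},
  {"ax": 0, "ay": 0, "az": 0, "dx": -0.08, "dy": -0.21, "dz": 0, "jaw": 1},
  {"ax": 0, "ay": 0, "az": 0, "dx": -0.1, "dy": -0.27, "dz": 0, "jaw": 1},
  {"ax": 0, "ay": 0, "az": 0, "dx": -0.12, "dy": -0.33, "dz": 0, "jaw": 1},
  {"ax": 0, "ay": 0, "az": 0, "dx": -0.14, "dy": -0.39, "dz": 0, "jaw": 1},
  {"ax": 0, "ay": 0, "az": 0, "dx": -0.16, "dy": -0.45, "dz": 0.01, "jaw": 1},
  {"ax": 0, "ay": 0, "az": 0, "dx": -0.185, "dy": -0.49, "dz": 0.03, "jaw": 1},
  {"ax": 0, "ay": 0, "az": 0, "dx": -0.185, "dy": -0.502, "dz": 0.03, "jaw": 1},
  {"ax": 0, "ay": 0, "az": 0, "dx": -0.185, "dy": -0.502, "dz": 0.03, "jaw": 1},
  {"ax": 0, "ay": 0, "az": 0, "dx": -0.185, "dy": -0.502, "dz": 0.03, "jaw": 1},
  {"ax": 0, "ay": 0, "az": 0, "dx": -0.185, "dy": -0.502, "dz": 0.03, "jaw": 1},
])

```text
t: 14.68
tool_pos: [628.2, -300.7, 237.8]
orientation: [0.136, 0.991, -0.0, 0.0]
force: [-0.1, 0.7, 0.2]
width: 85.2
finger_force: 0.0
```

```bash
cat > v.py <<'E'
from m import *
s,T=tool();a,p=cap('wrist','v1.png')
r,t=RT(p);cam=-r.T@t
m=mask(a,(0,150,50),(6,255,255))|mask(a,(174,150,50),(179,255,255))
n,l,st,ce=cv2.connectedComponentsWithStats(m);i=1+np.argmax(st[1:,4]);print('red',st[i])
h=cv2.convexHull(np.argwhere(l==i)[:,::-1].astype(np.float32))[:,0]
w=np.array([ray(p,*u,95)[:2] for u in h]);c,rad=cv2.minEnclosingCircle(w.astype(np.float32))
A=np.c_[2*w,np.ones(len(w))];x=np.linalg.lstsq(A,(w**2).sum(1),rcond=None)[0];print('circle',x[:2],np.sqrt(x[2]+x[0]**2+x[1]**2),c,rad)
c=x[:2]
d=((a.max(2)<45)*255).astype(np.uint8)
n,l,st,ce=cv2.connectedComponentsWithStats(d)
for i in range(1,n):
    if st[i,4]>40: print(st[i],ce[i].round(1),'@142',ray(p,*ce[i],142)[:2].round(1),'@98',ray(p,*ce[i],98)[:2].round(1))
print('cam',cam)
E
python3 v.py
```

```text
tcp [ 628.2 -300.7  237.8] head 164.36 zax [ 9.e-04 -2.e-04 -1.e+00] q6 -1.76 t 14.675 w 85.16853254639072 0.0 F [-0.1  0.7  0.2]
red [ 268   47  107  113 4519]
circle [ 555.08650492 -282.62631035] 48.83440269252822 (554.9393310546875, -282.724853515625) 49.46045684814453
[334  37  21  29 433] [343.9  50.7] @142 [ 522.7 -255.7] @98 [ 516.4 -251. ]
[332  93   7  23  52] [335.9 103.8] @142 [ 556.8 -270.9] @98 [ 556.8 -268.9]
[180 150  31  29 291] [195.6 159.6] @142 [ 567.8 -391.3] @98 [ 569.8 -411.7]
[    8   243   632   157 53631] [341.9 344.2] @142 [ 777.8 -323.5] @98 [ 818.6 -331.3]
cam [ 556.90170826 -281.33679955  379.6797802 ]
```

Call:
jog_arm([
  {"ax": 0, "ay": 0, "az": 0, "dx": 0.05, "dy": 0.007, "dz": 0, "jaw": 1},
  {"ax": 0, "ay": 0, "az": 0, "dx": 0.1, "dy": 0.014, "dz": 0, "jaw": 1},
  {"ax": 0, "ay": 0, "az": 0, "dx": 0.1165, "dy": 0.0158, "dz": 0, "jaw": 1},
  {"ax": 0, "ay": 0, "az": 0, "dx": 0.1165, "dy": 0.0158, "dz": 0.03, "jaw": 1},
  {"ax": 0, "ay": 0, "az": 0, "dx": 0.1165, "dy": 0.0158, "dz": 0.07, "jaw": 1},
  {"ax": 0, "ay": 0, "az": 0, "dx": 0.1165, "dy": 0.0158, "dz": 0.11, "jaw": 1},
  {"ax": 0, "ay": 0, "az": 0, "dx": 0.1165, "dy": 0.0158, "dz": 0.128, "jaw": 1},
  {"ax": 0, "ay": 0, "az": 0, "dx": 0.1165, "dy": 0.0158, "dz": 0.13, "jaw": 1},
  {"ax": 0, "ay": 0, "az": 0, "dx": 0.1165, "dy": 0.0158, "dz": 0.13, "jaw": 1},
  {"ax": 0, "ay": 0, "az": 0, "dx": 0.1165, "dy": 0.0158, "dz": 0.13, "jaw": 0.5},
  {"ax": 0, "ay": 0, "az": 0, "dx": 0.1165, "dy": 0.0158, "dz": 0.13, "jaw": 0.3},
  {"ax": 0, "ay": 0, "az": 0, "dx": 0.1165, "dy": 0.0158, "dz": 0.13, "jaw": 0.1},
  {"ax": 0, "ay": 0, "az": 0, "dx": 0.1165, "dy": 0.0158, "dz": 0.13, "jaw": 0.1},
  {"ax": 0, "ay": 0, "az": 0, "dx": 0.1165, "dy": 0.0158, "dz": 0.13, "jaw": 0.1},
  {"ax": 0, "ay": 0, "az": 0, "dx": 0.1165, "dy": 0.0158, "dz": 0.13, "jaw": 0.1},
  {"ax": 0, "ay": 0, "az": 0, "dx": 0.1165, "dy": 0.0158, "dz": 0.13, "jaw": 0.1},
], newtons=25)

```text
t: 16.73
tool_pos: [520.0, -255.3, 107.2]
orientation: [0.137, 0.991, 0.0, 0.0]
force: [-1.0, 2.0, 5.6]
width: 15.3
finger_force: 25.5
```

Run:
```python
from m import *
s,T=tool();P=s['tool_pos'];a0=np.radians(140.5)
C=np.array([555.0,-282.7]);print(np.linalg.norm(P[:2]-C),np.degrees(np.arctan2(*(P[:2]-C)[::-1])))
p0=P[:2]-C;th0=np.arctan2(p0[1],p0[0])
for k in range(1,21):
    th=th0+np.radians(9)*k;d=C+45*np.array([np.cos(th),np.sin(th)])-P[:2];d=T.T@np.array([*d,0])
    print(k,(d[:2]/1000).round(4).tolist())
```

```text
tcp [ 520.  -255.3  107.2] head 164.26 zax [ 1.e-04  0.e+00 -1.e+00] q6 -1.77 t 16.725 w 15.25735117552877 25.50403743982315 F [-1.   2.   5.6]
44.4003381417918 141.95366921221978
1 [0.0027, -0.0065]
2 [0.0038, -0.0135]
3 [0.0038, -0.0205]
4 [0.0026, -0.0275]
5 [0.0004, -0.0342]
6 [-0.0028, -0.0405]
7 [-0.007, -0.0462]
8 [-0.012, -0.0512]
9 [-0.0177, -0.0553]
10 [-0.024, -0.0585]
11 [-0.0307, -0.0606]
12 [-0.0377, -0.0617]
13 [-0.0448, -0.0617]
14 [-0.0517, -0.0606]
15 [-0.0584, -0.0584]
16 [-0.0647, -0.0551]
17 [-0.0704, -0.051]
18 [-0.0754, -0.046]
19 [-0.0795, -0.0402]
20 [-0.0827, -0.0339]
```

Call:
jog_arm([
  {"ax": 0, "ay": 0, "az": 0, "dx": 0.002, "dy": -0.0065, "dz": 0, "jaw": 0.1},
  {"ax": 0, "ay": 0, "az": 0, "dx": 0.0036, "dy": -0.0135, "dz": 0, "jaw": 0.1},
  {"ax": 0, "ay": 0, "az": 0, "dx": 0.0038, "dy": -0.0205, "dz": 0, "jaw": 0.1},
  {"ax": 0, "ay": 0, "az": 0, "dx": 0.0026, "dy": -0.0275, "dz": 0, "jaw": 0.1},
  {"ax": 0, "ay": 0, "az": 0, "dx": 0.0004, "dy": -0.0342, "dz": 0, "jaw": 0.1},
  {"ax": 0, "ay": 0, "az": 0, "dx": -0.0028, "dy": -0.0405, "dz": 0, "jaw": 0.1},
  {"ax": 0, "ay": 0, "az": 0, "dx": -0.007, "dy": -0.0462, "dz": 0, "jaw": 0.1},
  {"ax": 0, "ay": 0, "az": 0, "dx": -0.012, "dy": -0.0512, "dz": 0, "jaw": 0.1},
  {"ax": 0, "ay": 0, "az": 0, "dx": -0.0177, "dy": -0.0553, "dz": 0, "jaw": 0.1},
  {"ax": 0, "ay": 0, "az": 0, "dx": -0.024, "dy": -0.0585, "dz": 0, "jaw": 0.1},
])

```text
t: 17.98
tool_pos: [528.0, -317.6, 107.2]
orientation: [0.137, 0.991, 0.001, 0.0]
force: [4.6, 8.2, 5.9]
width: 15.0
finger_force: 25.7
```

```bash
cat > w.py <<'E'
import sys
from m import *
s,T=tool();P=s['tool_pos'];C=np.array([555.0,-282.7]);F=s['force'][:2]
v=P[:2]-C;th0=np.arctan2(v[1],v[0]);u=v/np.linalg.norm(v)
print('r',np.linalg.norm(v),'ang',np.degrees(th0),'Frad',F@u,'Ftan(ccw)',F@np.array([-u[1],u[0]]),'M',s['moment'].round(2))
step=float(sys.argv[1]);n=int(sys.argv[2])
for k in range(1,n+1):
    th=th0+np.radians(step)*k;d=T.T@np.array([*(C+45*np.array([np.cos(th),np.sin(th)])-P[:2]),0])
    print(k,(d[:2]/1000).round(4).tolist())
E
python3 w.py 9 20
```

```text
tcp [ 528.  -317.6  107.2] head 164.22 zax [ 8.0e-04  1.7e-03 -1.0e+00] q6 -1.86 t 17.975 w 15.047347942505159 25.731001496315002 F [4.6 8.2 5.9]
r 44.12295724918371 ang -127.77496902372798 Frad -9.271503353091935 Ftan(ccw) -1.3719432973107493 M [ 1.53 -0.8   0.01]
1 [-0.0064, -0.0029]
2 [-0.0134, -0.004]
3 [-0.0205, -0.0039]
4 [-0.0274, -0.0027]
5 [-0.0341, -0.0005]
6 [-0.0404, 0.0028]
7 [-0.0461, 0.007]
8 [-0.051, 0.012]
9 [-0.0551, 0.0177]
10 [-0.0582, 0.0241]
11 [-0.0604, 0.0308]
12 [-0.0614, 0.0378]
13 [-0.0614, 0.0448]
14 [-0.0602, 0.0518]
15 [-0.0579, 0.0585]
16 [-0.0547, 0.0648]
17 [-0.0505, 0.0704]
18 [-0.0454, 0.0754]
19 [-0.0397, 0.0795]
20 [-0.0334, 0.0826]
```

```bash
cat > w.py <<'E'
import sys
from m import *
# args: commanded angle deg, step, n, Cold(2), Cnew(2), r
a,st,n,x0,y0,x1,y1=map(float,sys.argv[1:8])
s,T=tool();P=s['tool_pos'];F=s['force'][:2];C=np.array([x1,y1]);v=P[:2]-C;u=v/np.linalg.norm(v)
print('r',np.linalg.norm(v),'ang',np.degrees(np.arctan2(v[1],v[0])),'Frad',F@u,'Ftan',F@np.array([-u[1],u[0]]))
pt=lambda x,y,t:np.array([x+45*np.cos(np.radians(t)),y+45*np.sin(np.radians(t)),0])
for k in range(1,int(n)+1):
    print(k,(T.T@(pt(x1,y1,a+st*k)-pt(x0,y0,a)))[:2].round(1).tolist())
E
python3 w.py 231.95 9 20 555 -282.7 555.4 -281.9
```

```text
tcp [ 528.  -317.6  107.2] head 164.22 zax [ 8.0e-04  1.7e-03 -1.0e+00] q6 -1.86 t 17.975 w 15.047347942505159 25.731001496315002 F [4.6 8.2 5.9]
r 45.000656061795596 ang -127.5535803520294 Frad -9.276735263038251 Ftan -1.3361084151121454
1 [-6.9, -1.3]
2 [-13.9, -2.4]
3 [-20.9, -2.3]
4 [-27.9, -1.2]
5 [-34.6, 1.0]
6 [-40.9, 4.2]
7 [-46.6, 8.4]
8 [-51.6, 13.4]
9 [-55.7, 19.2]
10 [-58.9, 25.5]
11 [-61.0, 32.2]
12 [-62.1, 39.2]
13 [-62.1, 46.2]
14 [-60.9, 53.2]
15 [-58.7, 59.9]
16 [-55.5, 66.2]
17 [-51.3, 71.9]
18 [-46.3, 76.9]
19 [-40.6, 81.0]
20 [-34.3, 84.2]
```

Call:
jog_arm([
  {"ax": 0, "ay": 0, "az": 0, "dx": -0.0069, "dy": -0.0013, "dz": 0, "jaw": 0.1},
  {"ax": 0, "ay": 0, "az": 0, "dx": -0.0139, "dy": -0.0024, "dz": 0, "jaw": 0.1},
  {"ax": 0, "ay": 0, "az": 0, "dx": -0.0209, "dy": -0.0023, "dz": 0, "jaw": 0.1},
  {"ax": 0, "ay": 0, "az": 0, "dx": -0.0279, "dy": -0.0012, "dz": 0, "jaw": 0.1},
  {"ax": 0, "ay": 0, "az": 0, "dx": -0.0346, "dy": 0.001, "dz": 0, "jaw": 0.1},
  {"ax": 0, "ay": 0, "az": 0, "dx": -0.0409, "dy": 0.0042, "dz": 0, "jaw": 0.1},
  {"ax": 0, "ay": 0, "az": 0, "dx": -0.0466, "dy": 0.0084, "dz": 0, "jaw": 0.1},
  {"ax": 0, "ay": 0, "az": 0, "dx": -0.0516, "dy": 0.0134, "dz": 0, "jaw": 0.1},
  {"ax": 0, "ay": 0, "az": 0, "dx": -0.0557, "dy": 0.0192, "dz": 0, "jaw": 0.1},
  {"ax": 0, "ay": 0, "az": 0, "dx": -0.0589, "dy": 0.0255, "dz": 0, "jaw": 0.1},
  {"ax": 0, "ay": 0, "az": 0, "dx": -0.061, "dy": 0.0322, "dz": 0, "jaw": 0.1},
  {"ax": 0, "ay": 0, "az": 0, "dx": -0.0621, "dy": 0.0392, "dz": 0, "jaw": 0.1},
  {"ax": 0, "ay": 0, "az": 0, "dx": -0.0621, "dy": 0.0462, "dz": 0, "jaw": 0.1},
  {"ax": 0, "ay": 0, "az": 0, "dx": -0.0609, "dy": 0.0532, "dz": 0, "jaw": 0.1},
  {"ax": 0, "ay": 0, "az": 0, "dx": -0.0587, "dy": 0.0599, "dz": 0, "jaw": 0.1},
  {"ax": 0, "ay": 0, "az": 0, "dx": -0.0555, "dy": 0.0662, "dz": 0, "jaw": 0.1},
  {"ax": 0, "ay": 0, "az": 0, "dx": -0.0513, "dy": 0.0719, "dz": 0, "jaw": 0.1},
  {"ax": 0, "ay": 0, "az": 0, "dx": -0.0463, "dy": 0.0769, "dz": 0, "jaw": 0.1},
  {"ax": 0, "ay": 0, "az": 0, "dx": -0.0406, "dy": 0.081, "dz": 0, "jaw": 0.1},
  {"ax": 0, "ay": 0, "az": 0, "dx": -0.0343, "dy": 0.0842, "dz": 0, "jaw": 0.1},
])

```text
t: 20.48
tool_pos: [582.7, -245.6, 107.2]
orientation: [0.137, 0.991, 0.0, -0.0]
force: [1.1, -2.5, 7.9]
width: 15.4
finger_force: 25.8
```

```bash
python3 w.py 51.95 9 20 555.4 -281.9 555.4 -281.9
```

```text
tcp [ 582.7 -245.6  107.2] head 164.28 zax [-5.e-04  3.e-04 -1.e+00] q6 -1.71 t 20.475 w 15.440812984986625 25.816351175308228 F [ 1.1 -2.5  7.9]
r 45.39453337657793 ang 53.01109473293753 Frad -1.3761285087362503 Ftan -2.365646456200232
1 [6.7, 2.2]
2 [13.7, 3.2]
3 [20.8, 3.2]
4 [27.7, 2.1]
5 [34.4, -0.1]
6 [40.7, -3.3]
7 [46.4, -7.5]
8 [51.4, -12.5]
9 [55.5, -18.2]
10 [58.7, -24.5]
11 [60.9, -31.2]
12 [62.0, -38.2]
13 [61.9, -45.3]
14 [60.8, -52.3]
15 [58.6, -59.0]
16 [55.4, -65.3]
17 [51.2, -71.0]
18 [46.2, -75.9]
19 [40.5, -80.1]
20 [34.2, -83.3]
```

Call:
jog_arm([
  {"ax": 0, "ay": 0, "az": 0, "dx": 0.0067, "dy": 0.0022, "dz": 0, "jaw": 0.1},
  {"ax": 0, "ay": 0, "az": 0, "dx": 0.0137, "dy": 0.0032, "dz": 0, "jaw": 0.1},
  {"ax": 0, "ay": 0, "az": 0, "dx": 0.0208, "dy": 0.0032, "dz": 0, "jaw": 0.1},
  {"ax": 0, "ay": 0, "az": 0, "dx": 0.0277, "dy": 0.0021, "dz": 0, "jaw": 0.1},
  {"ax": 0, "ay": 0, "az": 0, "dx": 0.0344, "dy": -0.0001, "dz": 0, "jaw": 0.1},
  {"ax": 0, "ay": 0, "az": 0, "dx": 0.0407, "dy": -0.0033, "dz": 0, "jaw": 0.1},
  {"ax": 0, "ay": 0, "az": 0, "dx": 0.0464, "dy": -0.0075, "dz": 0, "jaw": 0.1},
  {"ax": 0, "ay": 0, "az": 0, "dx": 0.0514, "dy": -0.0125, "dz": 0, "jaw": 0.1},
  {"ax": 0, "ay": 0, "az": 0, "dx": 0.0555, "dy": -0.0182, "dz": 0, "jaw": 0.1},
  {"ax": 0, "ay": 0, "az": 0, "dx": 0.0587, "dy": -0.0245, "dz": 0, "jaw": 0.1},
  {"ax": 0, "ay": 0, "az": 0, "dx": 0.0609, "dy": -0.0312, "dz": 0, "jaw": 0.1},
  {"ax": 0, "ay": 0, "az": 0, "dx": 0.062, "dy": -0.0382, "dz": 0, "jaw": 0.1},
  {"ax": 0, "ay": 0, "az": 0, "dx": 0.0619, "dy": -0.0453, "dz": 0, "jaw": 0.1},
  {"ax": 0, "ay": 0, "az": 0, "dx": 0.0608, "dy": -0.0523, "dz": 0, "jaw": 0.1},
  {"ax": 0, "ay": 0, "az": 0, "dx": 0.0586, "dy": -0.059, "dz": 0, "jaw": 0.1},
  {"ax": 0, "ay": 0, "az": 0, "dx": 0.0554, "dy": -0.0653, "dz": 0, "jaw": 0.1},
])

```text
t: 22.48
tool_pos: [512.4, -293.3, 107.2]
orientation: [0.137, 0.991, 0.001, 0.0]
force: [4.7, 2.7, 7.9]
width: 14.9
finger_force: 25.7
```

```bash
python3 w.py 195.95 4 16 555.4 -281.9 555.4 -281.9
```

```text
tcp [ 512.4 -293.3  107.2] head 164.25 zax [ 4.0e-04  1.3e-03 -1.0e+00] q6 -1.84 t 22.475 w 14.866234858348617 25.73877900838852 F [4.7 2.7 7.9]
r 44.48764628196159 ang -165.19648873657204 Frad -5.237260873619818 Ftan -1.3578137899272582
1 [-1.7, -2.6]
2 [-3.7, -5.1]
3 [-5.8, -7.4]
4 [-8.0, -9.6]
5 [-10.4, -11.7]
6 [-12.9, -13.5]
7 [-15.6, -15.2]
8 [-18.3, -16.7]
9 [-21.2, -18.0]
10 [-24.2, -19.1]
11 [-27.2, -20.0]
12 [-30.2, -20.6]
13 [-33.3, -21.1]
14 [-36.5, -21.3]
15 [-39.6, -21.3]
16 [-42.8, -21.1]
```

Call:
jog_arm([
  {"ax": 0, "ay": 0, "az": 0, "dx": -0.0017, "dy": -0.0026, "dz": 0, "jaw": 0.1},
  {"ax": 0, "ay": 0, "az": 0, "dx": -0.0037, "dy": -0.0051, "dz": 0, "jaw": 0.1},
  {"ax": 0, "ay": 0, "az": 0, "dx": -0.0058, "dy": -0.0074, "dz": 0, "jaw": 0.1},
  {"ax": 0, "ay": 0, "az": 0, "dx": -0.008, "dy": -0.0096, "dz": 0, "jaw": 0.1},
])

```text
t: 22.98
tool_pos: [516.9, -304.3, 107.1]
orientation: [0.137, 0.991, 0.001, -0.001]
force: [2.3, 2.4, 8.7]
width: 15.0
finger_force: 25.8
```

```bash
python3 w.py 211.95 3 12 555.4 -281.9 555.4 -281.9
```

```text
tcp [ 516.9 -304.3  107.1] head 164.26 zax [-8.0e-04  1.8e-03 -1.0e+00] q6 -1.85 t 22.975 w 15.02296431062534 25.814014971256256 F [2.3 2.4 8.7]
r 44.51849000249396 ang -149.7335308647618 Frad -3.1628194458450194 Ftan -0.8999683402813172
1 [-1.8, -1.5]
2 [-3.6, -3.0]
3 [-5.6, -4.3]
4 [-7.6, -5.6]
5 [-9.6, -6.7]
6 [-11.8, -7.7]
7 [-13.9, -8.6]
8 [-16.2, -9.4]
9 [-18.4, -10.1]
10 [-20.7, -10.7]
11 [-23.0, -11.1]
12 [-25.3, -11.4]
```

Call:
jog_arm([
  {"ax": 0, "ay": 0, "az": 0, "dx": -0.0018, "dy": -0.0015, "dz": 0, "jaw": 0.1},
  {"ax": 0, "ay": 0, "az": 0, "dx": -0.0036, "dy": -0.003, "dz": 0, "jaw": 0.1},
  {"ax": 0, "ay": 0, "az": 0, "dx": -0.0056, "dy": -0.0043, "dz": 0, "jaw": 0.1},
])

```text
t: 23.35
tool_pos: [520.9, -310.1, 107.2]
orientation: [0.137, 0.991, 0.001, -0.001]
force: [0.8, 2.5, 10.6]
width: 15.5
finger_force: 25.9
```

```bash
python3 w.py 220.95 3 8 555.4 -281.9 555.4 -281.9
```

```text
tcp [ 520.9 -310.1  107.2] head 164.26 zax [-0.0014  0.0017 -1.    ] q6 -1.85 t 23.35 w 15.456663177462337 25.878834128379822 F [ 0.8  2.5 10.6]
r 44.55843049370083 ang -140.8191726711224 Frad -2.210903255826564 Ftan -1.4083424089105485
1 [-2.0, -1.2]
2 [-4.1, -2.4]
3 [-6.2, -3.4]
4 [-8.4, -4.3]
5 [-10.6, -5.1]
6 [-12.8, -5.8]
7 [-15.1, -6.4]
8 [-17.4, -6.8]
```

Call:
jog_arm([
  {"ax": 0, "ay": 0, "az": 0, "dx": -0.002, "dy": -0.0012, "dz": -0.0005, "jaw": 0.1},
  {"ax": 0, "ay": 0, "az": 0, "dx": -0.0041, "dy": -0.0024, "dz": -0.0005, "jaw": 0.1},
  {"ax": 0, "ay": 0, "az": 0, "dx": -0.0062, "dy": -0.0034, "dz": -0.0005, "jaw": 0.1},
])

```text
t: 23.72
tool_pos: [521.9, -311.4, 106.9]
orientation: [0.137, 0.991, 0.004, -0.006]
force: [-13.3, 17.0, 24.9]
width: 15.1
finger_force: 27.5
```

```bash
python3 w.py 229.95 3 8 555.4 -281.9 555.4 -281.9
```

```text
tcp [ 521.9 -311.4  106.9] head 164.24 zax [-0.0104  0.0091 -0.9999] q6 -1.86 t 23.725 w 15.140725788081323 27.456485331058502 F [-13.3  17.   24.9]
r 44.595062130675565 ang -138.60095918647323 Frad -1.2520106772976376 Ftan -21.57117482697087
1 [-2.2, -0.9]
2 [-4.4, -1.7]
3 [-6.6, -2.4]
4 [-8.9, -3.0]
5 [-11.2, -3.4]
6 [-13.6, -3.7]
7 [-15.9, -3.9]
8 [-18.3, -4.0]
```

The tangential force jumped to ~22 N at handle angle ~221°, so that is the stop. Back off 90° clockwise, to ~131°.

```bash
python3 w.py 229.95 -9 11 555.4 -281.9 555.4 -281.9
```

```text
tcp [ 521.9 -311.4  106.9] head 164.24 zax [-0.0104  0.0091 -0.9999] q6 -1.86 t 23.725 w 15.140725788081323 27.456485331058502 F [-13.3  17.   24.9]
r 44.595062130675565 ang -138.60095918647323 Frad -1.2520106772976376 Ftan -21.57117482697087
1 [6.2, 3.4]
2 [11.8, 7.7]
3 [16.6, 12.9]
4 [20.6, 18.7]
5 [23.6, 25.1]
6 [25.6, 31.9]
7 [26.4, 38.9]
8 [26.2, 45.9]
9 [24.9, 52.9]
10 [22.5, 59.5]
11 [19.1, 65.7]
```

Call:
jog_arm([
  {"ax": 0, "ay": 0, "az": 0, "dx": 0.0062, "dy": 0.0034, "dz": 0, "jaw": 0.1},
  {"ax": 0, "ay": 0, "az": 0, "dx": 0.0118, "dy": 0.0077, "dz": 0, "jaw": 0.1},
  {"ax": 0, "ay": 0, "az": 0, "dx": 0.0166, "dy": 0.0129, "dz": 0, "jaw": 0.1},
  {"ax": 0, "ay": 0, "az": 0, "dx": 0.0206, "dy": 0.0187, "dz": 0, "jaw": 0.1},
  {"ax": 0, "ay": 0, "az": 0, "dx": 0.0236, "dy": 0.0251, "dz": 0, "jaw": 0.1},
  {"ax": 0, "ay": 0, "az": 0, "dx": 0.0256, "dy": 0.0319, "dz": 0, "jaw": 0.1},
  {"ax": 0, "ay": 0, "az": 0, "dx": 0.0264, "dy": 0.0389, "dz": 0, "jaw": 0.1},
  {"ax": 0, "ay": 0, "az": 0, "dx": 0.0262, "dy": 0.0459, "dz": 0, "jaw": 0.1},
  {"ax": 0, "ay": 0, "az": 0, "dx": 0.0249, "dy": 0.0529, "dz": 0, "jaw": 0.1},
  {"ax": 0, "ay": 0, "az": 0, "dx": 0.0225, "dy": 0.0595, "dz": 0, "jaw": 0.1},
  {"ax": 0, "ay": 0, "az": 0, "dx": 0.0191, "dy": 0.0657, "dz": 0, "jaw": 0.1},
  {"ax": 0, "ay": 0, "az": 0, "dx": 0.0191, "dy": 0.0657, "dz": 0, "jaw": 0.1},
  {"ax": 0, "ay": 0, "az": 0, "dx": 0.0191, "dy": 0.0657, "dz": 0, "jaw": 0.1},
])

```text
t: 25.35
tool_pos: [526.3, -248.2, 107.3]
orientation: [0.137, 0.991, -0.0, 0.001]
force: [4.7, -3.6, 1.7]
width: 15.2
finger_force: 25.2
```

```bash
python3 w.py 130.95 -9 1 555.4 -281.9 555.4 -281.9
```

```text
tcp [ 526.3 -248.2  107.3] head 164.28 zax [ 9.0e-04 -1.1e-03 -1.0e+00] q6 -1.76 t 25.35 w 15.177908262548067 25.193754136562347 F [ 4.7 -3.6  1.7]
r 44.53910757681031 ang 130.879497576691 Frad -5.7846046664101705 Ftan -1.16332015572073
1 [-4.3, 5.6]
```

Call:
jog_arm([
  {"ax": 0, "ay": 0, "az": 0, "dx": 0, "dy": 0, "dz": 0, "jaw": 0.3},
  {"ax": 0, "ay": 0, "az": 0, "dx": 0, "dy": 0, "dz": 0, "jaw": 0.6},
  {"ax": 0, "ay": 0, "az": 0, "dx": 0, "dy": 0, "dz": 0, "jaw": 1},
  {"ax": 0, "ay": 0, "az": 0, "dx": 0, "dy": 0, "dz": 0, "jaw": 1},
  {"ax": 0, "ay": 0, "az": 0, "dx": 0, "dy": 0, "dz": 0, "jaw": 1},
  {"ax": 0, "ay": 0, "az": 0, "dx": 0, "dy": 0, "dz": -0.03, "jaw": 1},
  {"ax": 0, "ay": 0, "az": 0, "dx": 0, "dy": 0, "dz": -0.08, "jaw": 1},
  {"ax": 0, "ay": 0, "az": 0, "dx": -0.05, "dy": 0, "dz": -0.13, "jaw": 1},
  {"ax": 0, "ay": 0, "az": 0, "dx": -0.1, "dy": -0.015, "dz": -0.13, "jaw": 1},
  {"ax": 0, "ay": 0, "az": 0, "dx": -0.11, "dy": -0.015, "dz": -0.13, "jaw": 1},
  {"ax": 0, "ay": 0, "az": 0, "dx": -0.11, "dy": -0.015, "dz": -0.13, "jaw": 1},
  {"ax": 0, "ay": 0, "az": 0, "dx": -0.11, "dy": -0.015, "dz": -0.13, "jaw": 1},
])

```text
t: 26.85
tool_pos: [626.1, -291.3, 236.4]
orientation: [0.137, 0.991, 0.0, -0.001]
force: [0.5, -0.8, 0.5]
width: 85.6
finger_force: 0.0
```

```bash
python3 v.py
python3 - <<'E'
from m import *
for n,b in(('top',(210,170,265,240)),('side',(285,215,365,275))):
    a,p=cap(n);x0,y0,x1,y1=b;m=mask(a,(105,120,40),(130,255,255));k=np.zeros_like(m);k[y0:y1,x0:x1]=m[y0:y1,x0:x1]
    ys,xs=np.nonzero(k);print(n,len(xs),xs.mean(),ys.mean())
b=cv2.imread('pics/s8f.png')[:,:,::-1].copy();m=mask(b,(105,120,40),(130,255,255))[215:275,285:365];ys,xs=np.nonzero(m);print('side before',len(xs),xs.mean()+285,ys.mean()+215)
E
```

```text
tcp [ 626.1 -291.3  236.4] head 164.26 zax [-0.0025  0.0012 -1.    ] q6 -1.75 t 26.85 w 85.63973836425231 0.0 F [ 0.5 -0.8  0.5]
red [ 259   53  107  112 4470]
circle [ 555.07154355 -282.46446657] 48.7965081711055 (555.1395263671875, -282.47930908203125) 49.51033020019531
[332  49  20  27 405] [341.1  61.9] @142 [ 527.2 -250.1] @98 [ 521.9 -246. ]
[323 101   8  23  62] [327.3 111.6] @142 [ 558.2 -269.2] @98 [ 558.8 -268.7]
[173 155  31  31 300] [188.  164.9] @142 [ 567.6 -388.7] @98 [ 569.9 -410.4]
[    8   246   632   154 53161] [341.9 344.6] @142 [ 774.  -314.1] @98 [ 814.7 -321.9]
cam [ 555.29330481 -272.10337351  378.59969901]
top 195 229.82051282051282 211.57435897435897
side 66 321.8181818181818 234.63636363636363
side before 69 321.72463768115944 234.6086956521739
```

```bash
python3 -c "
from plant import workorder;print(workorder.finish_job())"
```

```text
the job is handed in; nothing more can be done
None
```

The job is handed in (no verdict came back): the detector head is fully home in the cold block and released, and after that the valve was opened to its stop, backed off about a quarter turn (90°) and let go, in about 27 s of robot time.

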